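# Clamp a stack of pine blanks with a ratchet-lever swing clamp

### The job

Clamp up the pine blanks for drilling: stack every blank on the clamping fixture's cork pad inside the locating pins, squarely one on top of another, lay the plywood caul lengthwise and centrally on top, then swing the clamp arm over the stack until it meets its stop. Set the ratchet's selector to the green dot (tighten) and work the lever back and forth between the two uprights until the sprung foot is pressed in firmly, by about half of its 8 mm travel, leaving the selector on green. Leave the glue bottle and the blue bin where they stand.

Things in the scene. Friction and masses are not known exactly. Their poses are not given: they have to be found in the camera images.
- blank_0_center (a point): centre of a pine blank, a plain block 28 x 95 x 19 mm (x, y, z; z up as it lies at the start). There are up to three alike; in a given run one may be absent
- blank_1_center (a point): centre of another pine blank, same size and axes; may be absent
- blank_2_center (a point): centre of another pine blank, same size and axes; may be absent
- caul_center (a point): centre of the plywood caul, a plain pale plate 28 x 80 x 12 mm (x, y, z), the protecting piece between foot and wood
- pad (a point): centre of the top of the cork-faced pad (42 x 102 mm, 20 mm above the bench) on the fixed blue clamping fixture, where the stack stands; place and yaw differ from run to run. Its y axis is the pad's long way (the blanks' and the caul's y go along it, either way round), z up. In this frame the clamp bolt's vertical axis is at x = 0, y = +110 mm
- fixture: the clamping fixture; origin on the bolt's axis at bench height, axes as the pad's. Base plate 12 mm thick, x +-70, y -185 to +75 mm. Five 8 mm locating pins round the pad: at (+-22, -67) and (+-22, -153) mm, tops 86 mm above the bench, and (0, -165.5), top 56 mm: a centred blank has 4 mm to them. Two 10 mm uprights at (+-43, 42) mm, 146 mm high, stop the lever
- swing_arm_grip (a point): black knob, 20 mm diameter, 38 mm tall, on the end of the clamp arm; this point is 22 mm above the arm's top face and 16 mm below the knob's top. The flat arm (26 mm wide) swings level about the bolt, knob 150 mm from the axis; its sprung foot (28 mm rubber disc) hangs 110 mm from the axis, underside 76 mm above the pad at the start. All goes down with the bolt
- swing_arm (a joint): angle of the clamp arm about the bolt, rad: 0 at its stop with the foot over the pad's centre (arm along the pad's -y); grows counter-clockwise seen from above as it is swung aside, up to 1.4; starts at 0.95 to 1.15. Stays where it is left; about 0.6 N at the knob moves it
- foot (a joint): how far the sprung foot is pressed up into the arm, m: 0 free, 0.008 fully in; 7 N to start, then 3.5 N per mm. Firm is about 0.004
- lever_grip (a point): black knob upright on the end of the ratchet lever: 22 mm diameter, 44 mm tall, free to spin; this point is on its axis, 26 mm above the lever's top face, 18 mm below the knob's top, 115 mm from the bolt's axis. Goes down with the bolt
- lever (a joint): angle of the ratchet lever about the bolt, rad, growing clockwise from above; stopped at -0.6 and +0.6 by the uprights; at 0 it points along the pad's +y. Selector on green: clockwise swings screw the bolt (arm, foot, lever) down 4 mm per rad, return swings only click; 18 teeth a turn, a full 1.2 rad swing gains 3 teeth or 4.2 mm. On red the reverse; on white neither. 6 to 10 N at the knob drives it
- selector_grip (a point): black bar knob on top of the ratchet head, on the bolt's axis: 12 mm wide (its x), 38 mm long (its y), 26 mm high; this point is 15 mm above the bar's foot, 11 mm below its top. A white line marks the pointer end, at its -y. Goes down with the bolt
- selector (a joint): angle of the selector against the ratchet head, rad, growing clockwise from above, clicking into -0.7 (pointer at the red dot, loosen), 0 (white dot, free), +0.7 (green dot, tighten); ends at +-0.8. At 0 the bar is in line with the lever, pointer away from the lever. About 0.07 N m moves it; the lever stays put meanwhile (turned past its end it drags the lever along)
- glue_bottle: white glue bottle with red tip, 57 mm diameter, 170 mm tall, origin under its centre; to be left alone
- small_bin: open blue plastic bin 93 x 71 x 51 mm, origin under its centre; to be left alone
Mind the look-alikes: they are no part of the job. Leave any pink look-alike of the part that bears blank_1_center alone. Leave any red look-alike of the part that bears blank_0_center alone.

How it is judged:
By the outcome, as a careful person would: the job done as asked, in the order asked, and still so for the second after the job is handed in, with the robot touching nothing.
Of blank_0, blank_1, blank_2 only 2 to 3 are there at a start; the rules pass over those that are not, and their reading is None.
At some moment in a run one of blank_0, blank_1, blank_2, caul may be knocked a few centimetres aside while the robot is not near it.
Once in a run the grip may slacken for a moment while it holds something.
It also fails if it takes over 210 s, if anything falls off the work surface, if the arm or the gripper's body presses on something with over 40 N, if the wrist force passes 120 N, or if a joint passes its speed limit or range.

### The arm

A 7-joint arm with a two-finger parallel gripper is mounted at the origin on a cart in front of the work surface, level with it; the furniture and walls round the work are solid. World frame = base frame: x ahead of the robot, y to its left, z up, the work surface at z = 0. Lengths are in m, angles in rad, forces in N, time in s.
With the tool pointing down it reaches from about 0.425 to 0.875 m from the base axis. Payload 4.7 kg.
Tool frame: the origin (TCP) lies midway between the tips of the shut fingers; the grasp point (between the pads) lies 19 mm behind it; z points along the fingers, y is the direction in which the jaws open and shut (so a half turn about z gives the same grasp; the last joint's range is limited). The gripper opens to 87 mm and grips with 3 to 60 N. Pads are 19 mm wide; open, the fingers measure 117 mm over their backs; the gripper's body (75 mm by 190 mm) begins 51 mm behind the grasp point.
Start: joints at [0.014, 0.321, -0.07, 1.45, 0.023, 1.371, -0.057], TCP at [0.65, -0, 0.223] pointing down, gripper open.
Joint ranges: [-2.86, 2.86], [-0.3, 2.09], [-1.38, 1.24], [0.06, 2.45], [-1.56, 4.7], [0.09, 2.05], [-2.69, 2.69]. Speed limits (rad/s): [2.57, 2.57, 3.14, 3.14, 3.14, 3.14, 3.14].

### API

Orientations are given as a rotation vector (axis times angle).
In Python, from bench import get_state, eyes, job gives the robot as it stands. The module is installed in compiled form; this text tells all that it offers.
- The arm moves only by the shell command python3 -m jog 'ROWS' [FORCE]. ROWS is JSON, a list that holds one entry, the list of rows, each a list of 5 numbers: the opening, from 0 (shut) to 1 (fully open), then the shift along the tool's x, y, z in units of 40 mm (1.0 is 40 mm), then the turn about the tool's z in units of 5 degrees (1.0 is 5 degrees). In form: [[[jaw, dx, dy, dz, turn], ...]]. A call has 1 to 10 rows; each row shifts and turns the commanded pose from where the row before left it, along the tool's axes as they then stand; what a row does not reach is not made up. A row lasts 1/8 s, in which the tool goes at most 62.5 mm and 10.7 degrees, less where a joint would pass 70% of its speed; a pose out of reach is approached as far as the arm can. A call is refused whole if a number of a shift passes 1 or a number of a turn 1, either way. A call with a gripper value outside its range is refused whole. The fingers move at their own pace and stop on an object; FORCE is the grip in N (left out, the last holds). Time passes only in rows, so rows that do not move let the fingers close. It gives the time, the measured TCP pose, the force and the opening at its end, in the units of the state.
- get_state(): the state, without advancing time (a new reading comes with each control period).
- eyes.get_image(name): name is "scene" or "side" or "wrist"; returns (picture, depth): 384x512x3 uint8, red, green, blue; 384x512 float32, m along the optical axis (not along the pixel's ray), 0 where there is no reading.
- eyes.camera_params(name): a dict with "camera_matrix" (3x3 intrinsics, pixels), "k1" (the pictures are not rectified: a ray, as slopes to the right and down, at radius r is drawn at 1 + k1 r^2 times it, then the intrinsics apply), "pose" (4x4, takes a point from camera to world coordinates); the wrist camera has in their place "mount" (4x4, takes a point from camera to tool coordinates, whose origin is the TCP and whose axes are the flange's). Camera axes: x right, y down, z forward; pixel columns grow to the right and rows downward; lengths in m; the calibration is good to about 2 mm. A picture is of the moment at which its call begins: read the wrist's pose just before it. camera_params takes no time and is no camera call.
- job.close_job(): hands the job in, once; it reports no verdict.
The state is a dict: "time": time; "joint_positions": joint angles; "qd": joint speeds; "joint_torque": joint torques, N m; "position": TCP position; "tool_rot": TCP orientation; "ft_force": force on the tool from outside, world axes, zero at the start; "torque": the same for the moment, N m; "grip_width": opening from 0.0 (shut) to 1.0 (fully open).
Only numpy, scipy, OpenCV 4.12 (cv2) and the standard library are available. Lean on these libraries where they do the work, as an engineer would, in place of code of your own. Each camera call takes 0.05 s, during which the arm holds its last target. There are 200 camera calls.

## Working session

There is one attempt and no reset: what is moved stays moved. The work goes in short steps, Python scripts to look and compute and a shell command to move; the robot and the scene stay as the last step left them, time stands still between calls to the robot, and variables do not carry over. Pictures are saved under pics/ and viewed, about 12 in all and at most 16, crops included, and the job is handed in when it is done.

```bash
mkdir -p pics; cat > h.py <<'E'
import numpy as np, cv2
from bench import get_state, eyes, job
from scipy.spatial.transform import Rotation as R
def tcp():
    s=get_state(); T=np.eye(4); T[:3,:3]=R.from_rotvec(s["tool_rot"]).as_matrix(); T[:3,3]=s["position"]; return T
def grab(name,fn=None):
    T=tcp(); im,d=eyes.get_image(name); p=eyes.camera_params(name)
    P=p["pose"] if name!="wrist" else T@np.array(p["mount"])
    if fn: cv2.imwrite("pics/"+fn,im[:,:,::-1])
    np.savez("last_%s.npz"%name,im=im,d=d,K=p["camera_matrix"],k1=p["k1"],P=P)
    return load(name)
def load(name):
    return dict(np.load("last_%s.npz"%name))
def slopes(v,uv):
    K=v["K"]; uv=np.atleast_2d(uv).astype(float)
    return cv2.undistortPoints(uv[:,None],K,np.array([float(v["k1"]),0,0,0]))[:,0]
def onplane(v,uv,z):
    s=slopes(v,uv); d=np.c_[s,np.ones(len(s))]@v["P"][:3,:3].T; o=v["P"][:3,3]
    return o+d*((z-o[2])/d[:,2])[:,None]
def cloud(v):
    h,w=v["d"].shape; uu,vv=np.meshgrid(np.arange(w),np.arange(h)); s=slopes(v,np.c_[uu.ravel(),vv.ravel()])
    z=v["d"].ravel(); X=np.c_[s*z[:,None],z]@v["P"][:3,:3].T+v["P"][:3,3]; X[z<=0]=np.nan
    return X.reshape(h,w,3)
def project(v,X):
    T=np.linalg.inv(v["P"]); c=np.atleast_2d(X)@T[:3,:3].T+T[:3,3]
    return cv2.projectPoints(c,np.zeros(3),np.zeros(3),v["K"],np.array([float(v["k1"]),0,0,0]))[0][:,0]
def move(tgt,yaw_turn=0):
    """shift in tool units (40mm) from current tcp to world tgt"""
    T=tcp(); return (T[:3,:3].T@(np.array(tgt)-T[:3,3]))/0.04
E
python3 - <<'E'
from h import *
print(get_state())
a=grab("scene");b=grab("side")
cv2.imwrite("pics/a.png",np.hstack([a["im"],b["im"]])[:,:,::-1][:, :]) 
im=cv2.imread("pics/a.png"); cv2.imwrite("pics/scene.png",im[:,:512]); cv2.imwrite("pics/side.png",im[:,512:])
for v in (a,b): print(v["P"],v["K"],v["k1"])
E
```

```text
{'time': 0.0, 'joint_positions': array([ 0.01410242,  0.32181635, -0.07005365,  1.45168531,  0.02258489,
        1.37078452, -0.05692432]), 'qd': array([ 0.00085565, -0.00092307, -0.00139655, -0.00033838, -0.00123145,
       -0.00033086, -0.0005139 ]), 'joint_torque': array([-2.58547143e-04, -4.91284704e+01, -4.03903294e-01, -3.12526345e+01,
       -6.40594075e-02,  4.37659642e-02,  1.61017233e-04]), 'position': array([ 6.49445203e-01, -6.55790605e-05,  2.21460402e-01]), 'tool_rot': array([-2.22056677e+00, -2.22050359e+00,  2.21883645e-03]), 'ft_force': array([ 0.78056714,  0.98468421, -0.23047494]), 'torque': array([-0.00662681, -0.00383631, -0.01615613]), 'grip_width': 1.0011452063499904}
[[ 0.78902915 -0.40145887  0.4650417   0.05811111]
 [-0.61423507 -0.5004964   0.61009723 -0.85730519]
 [-0.01217725 -0.76702942 -0.64149636  0.86033737]
 [ 0.          0.          0.          1.        ]] [[357.67788017   0.         260.3740484 ]
 [  0.         357.67788017 191.42932067]
 [  0.           0.           1.        ]] -0.04532737605314642
[[-0.89690504 -0.23915129  0.3719785   0.14794925]
 [-0.44181749  0.44857315 -0.77690375  0.79402623]
 [ 0.01893797 -0.8611555  -0.50798874  0.75599753]
 [ 0.          0.          0.          1.        ]] [[400.49410916   0.         252.95806877]
 [  0.         400.49410916 187.02929848]
 [  0.           0.           1.        ]] 0.044862749787381986
```

View pics/scene.png

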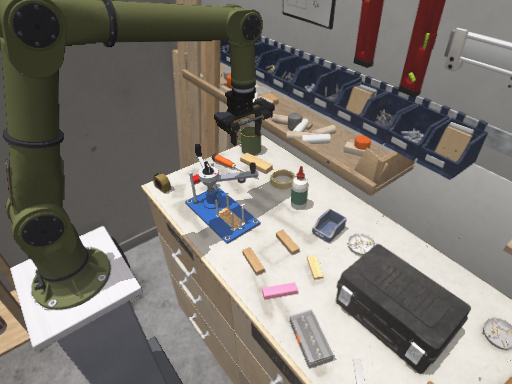

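View pics/side.png

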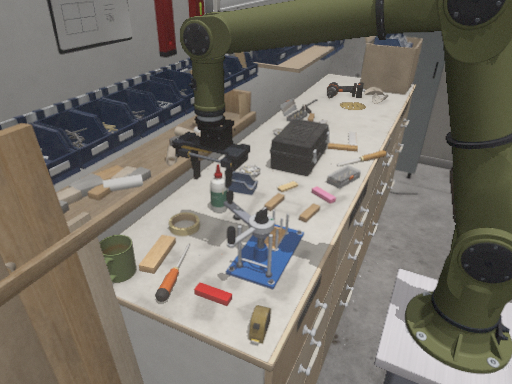

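Scene view: two brown blocks at (253,260) and (287,241), a pale plate at (316,267) that should be the caul, and a pink bar at (280,291). A tan block is at (256,162), which is (157,253) in the side view. The red bar is at (213,294) in the side view, the fixture at (222,210). Next I'll measure the candidates.

```bash
python3 - <<'E'
from h import *
def meas(v,seed,name,z0=0.006):
    X=cloud(v); hsv=cv2.cvtColor(v["im"],cv2.COLOR_RGB2HSV).astype(int); u,w=seed
    c=np.median(hsv[w-1:w+2,u-1:u+2].reshape(-1,3),0)
    m=(abs(hsv[...,0]-c[0])<8)&(abs(hsv[...,1]-c[1])<60)&(X[...,2]>z0)&(X[...,2]<0.2)
    n,l=cv2.connectedComponents(m.astype(np.uint8)); k=l[w,u]
    if k==0: print(name,"no",c,X[w,u]);return
    P=X[l==k]; zt=np.percentile(P[:,2],80); top=P[P[:,2]>zt-0.005]
    r=cv2.minAreaRect((top[:,:2]*1000).astype(np.float32))
    print(name,c,"n",len(P),"ztop",zt.round(4),"rect",np.round(r[0],1),np.round(r[1],1),round(r[2],1))
a=load("scene");b=load("side")
for s,n in [((253,260),"A"),((287,241),"B"),((316,266),"caul?"),((280,291),"pink"),((256,162),"tan")]: meas(a,s,n)
for s,n in [((310,212),"A"),((274,202),"B"),((288,186),"caul?"),((157,253),"tan"),((213,294),"red"),((322,194),"pink")]: meas(b,s,n)
v=a
X=cloud(v)
for nm,v,bx in (("scene",a,(130,120,200,140)),("side",b,(130,170,210,150))):
    x,y,w,h=bx; c=v["im"][y:y+h,x:x+w]; cv2.imwrite("pics/c_%s.png"%nm,cv2.resize(c,None,fx=3.8,fy=3.8,interpolation=cv2.INTER_CUBIC)[:,:,::-1])
# blue plate
for v in (a,b):
    X=cloud(v);hsv=cv2.cvtColor(v["im"],cv2.COLOR_RGB2HSV)
    m=(hsv[...,0]>100)&(hsv[...,0]<125)&(hsv[...,1]>150)&(abs(X[...,2]-0.012)<0.005)
    P=X[m];r=cv2.minAreaRect((P[:,:2]*1000).astype(np.float32));print("plate",len(P),r)
E
```

```text
A [ 16. 102. 227.] n 278 ztop 0.0195 rect [ 456.9 -290.8] [96.9 29.9] 79.6
B [ 17. 100. 229.] n 260 ztop 0.0196 rect [ 586.6 -298.1] [95.5 30.2] 82.1
caul? [ 25.  74. 250.] n 206 ztop 0.0128 rect [ 588.4 -421.7] [81.  27.5] 62.3
pink [162.  68. 250.] n 276 ztop 0.0192 rect [ 451.8 -421.2] [28.9 93.4] 62.4
tan [ 19.  97. 244.] n 309 ztop 0.0232 rect [734.6  34.9] [285.  113.1] 63.9
A [ 17.  82. 190.] n 189 ztop 0.0184 rect [ 455.  -286.9] [100.8  31.5] 79.5
B [ 17.  82. 188.] n 167 ztop 0.0182 rect [ 586.4 -290.9] [94.8 29.1] 83.7
caul? [ 20.  78. 215.] n 98 ztop 0.0112 rect [ 587.3 -414.5] [78.8 31.7] 64.0
tan [ 17.  83. 209.] n 670 ztop 0.0221 rect [769.3 113.2] [ 47.2 142.2] 11.6
red [  1. 172. 211.] n 425 ztop 0.0194 rect [550.  174.9] [93.6 31. ] 1.7
pink [168.  79. 202.] n 171 ztop 0.0183 rect [ 448.4 -417.3] [31.8 95. ] 61.5
plate 634 ((500.6451416015625, -49.54412841796875), (139.77882385253906, 259.16949462890625), 1.153501272201538)
plate 23 ((473.0185852050781, -24.144302368164062), (66.13712310791016, 148.0479736328125), 48.478660583496094)
```

View pics/c_scene.png

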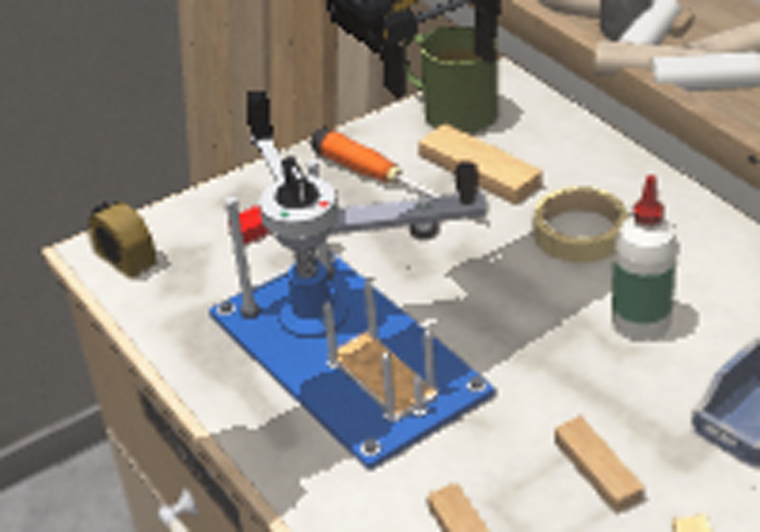

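View pics/c_side.png

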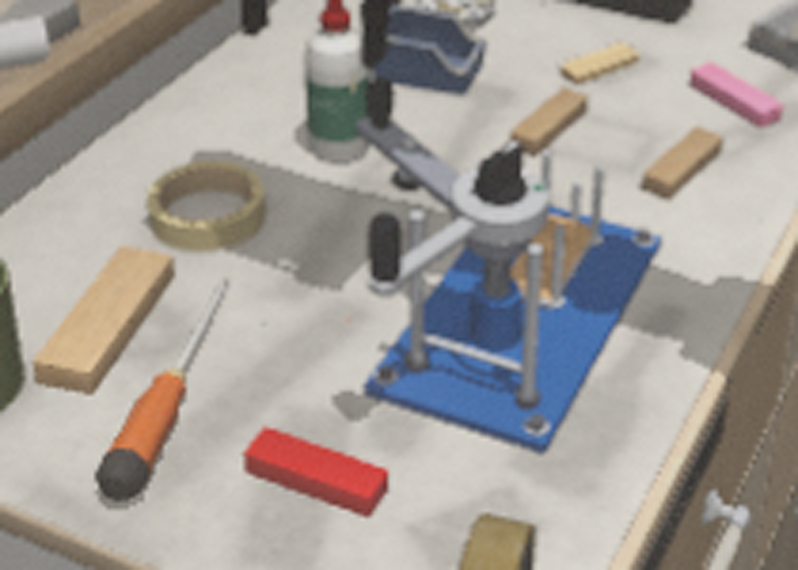

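Only two blanks are visible: A at about (456,-289) mm and B at about (586,-295) mm. The caul is at (588,-418) mm. The tan block measures 47x142 mm, so it is not a blank; red and pink are the look-alikes. The fixture yaw is about +1.2°. I'll look at the fixture from above, then at the blanks.

```bash
python3 -m jog '[[[1,-0.6,-0.95,-0.5,0],[1,-0.6,-0.95,-0.5,0],[1,-0.6,-0.95,-0.5,0],[1,-0.45,-0.9,-0.5,0],[1,0,0,0,0],[1,0,0,0,0]]]'
python3 - <<'E'
from h import *
v=grab("wrist","w1.png"); print(tcp().round(4), eyes.camera_params("wrist")["mount"])
X=cloud(v);hsv=cv2.cvtColor(v["im"],cv2.COLOR_RGB2HSV)
m=(hsv[...,0]>100)&(hsv[...,0]<125)&(hsv[...,1]>150)&(abs(X[...,2]-0.012)<0.005)
P=X[m];print("plate",len(P),cv2.minAreaRect((P[:,:2]*1000).astype(np.float32)))
a=load("scene");X=cloud(a);m=(a["im"].max(2)<60)&(X[...,2]>.13)&(X[...,2]<.2)&(X[...,0]<.66)&(X[...,0]>.42)
n,l,s,c=cv2.connectedComponentsWithStats(m.astype(np.uint8))
for k in range(1,n):
    if s[k,4]>8: Q=X[l==k]; print(c[k],s[k,4],np.median(Q,0).round(3),Q[:,2].max().round(3))
E
```

```text
time: 0.85
position: [0.5002, -0.0894, 0.3021]
tool_rot: [-2.221, -2.222, -0.001]
ft_force: [0.3, 0.1, 0.1]
grip_width: 1.0
[[-1.400e-03  1.000e+00 -1.000e-03  5.003e-01]
 [ 1.000e+00  1.400e-03  5.000e-04 -8.910e-02]
 [ 5.000e-04 -1.000e-03 -1.000e+00  3.017e-01]
 [ 0.000e+00  0.000e+00  0.000e+00  1.000e+00]] [[-1.11435662e-03 -9.55579845e-01 -2.94730247e-01  8.03356809e-02]
 [ 9.99999333e-01 -1.15405852e-03 -3.92250741e-05 -6.74079171e-04]
 [-3.02653263e-04 -2.94730094e-01  9.55580494e-01 -1.61443425e-01]
 [ 0.00000000e+00  0.00000000e+00  0.00000000e+00  1.00000000e+00]]
plate 6514 ((498.7457275390625, -37.98426818847656), (137.2547149658203, 241.1998748779297), 2.316594362258911)
[197.7        149.65714286] 70 [0.525 0.113 0.175] 0.193
[207.03508772 169.59649123] 57 [0.494 0.002 0.158] 0.185
[252.15909091 167.56818182] 44 [ 0.627 -0.067  0.153] 0.166
```

View pics/w1.png

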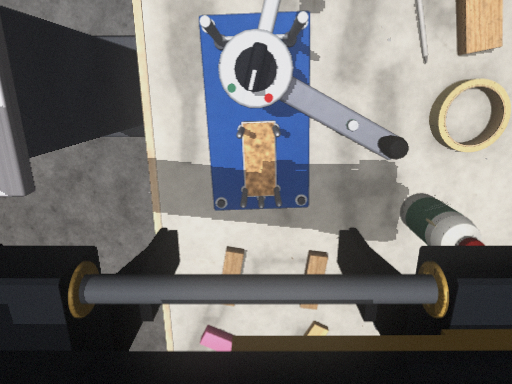

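Wrist view: pointer end at (251,88), in line with the lever at (272,10), so the selector is on white. Green dot at (232,88), red at (268,97). Arm knob at (396,147), pad at (259,158), blanks at (233,275) and (315,275).

```bash
python3 - <<'E'
from h import *
v=load("wrist");X=cloud(v);hsv=cv2.cvtColor(v["im"],cv2.COLOR_RGB2HSV)
m=(hsv[...,0]>100)&(hsv[...,0]<125)&(hsv[...,1]>120)
n,l,s,c=cv2.connectedComponentsWithStats(m.astype(np.uint8)); k=1+s[1:,4].argmax()
ys,xs=np.where(l==k); h=cv2.convexHull(np.c_[xs,ys].astype(np.int32))
ap=cv2.approxPolyDP(h,5,True)[:,0]; print(ap.tolist()); print((onplane(v,ap,0.012)*1000).round(1))
P=onplane(v,np.c_[xs,ys],0.012); print("plate",cv2.minAreaRect((P[:,:2]*1000).astype(np.float32)))
m=(hsv[...,0]>8)&(hsv[...,0]<28)&(hsv[...,1]>70)&(abs(X[...,2]-0.02)<0.008)&(X[...,1]>-.2)&(X[...,1]<-.03)&(abs(X[...,0]-.5)<.05)
ys,xs=np.where(m);P=onplane(v,np.c_[xs,ys],0.02)
print("pad",len(P),cv2.minAreaRect((P[:,:2]*1000).astype(np.float32)),P.mean(0))
for nm,m in [("blackknob",(v["im"].max(2)<70)&(X[...,2]>.1)&(X[...,2]<.2)),("white",(hsv[...,1]<50)&(hsv[...,2]>200)&(X[...,2]>.1)&(X[...,2]<.2)),("grey z",(X[...,2]>.1)&(X[...,2]<.2))]:
    n,l,s,c=cv2.connectedComponentsWithStats(m.astype(np.uint8))
    for k in range(1,n):
        if s[k,4]>15: Q=X[l==k]; print(nm,c[k].round(),s[k,4],np.median(Q,0).round(4),np.percentile(Q[:,2],[5,50,95]).round(3))
E
```

```text
[[307, 205], [224, 208], [214, 202], [200, 26], [308, 117]]
[[ 571.2 -169.1   12. ]
 [ 449.8 -173.7   12. ]
 [ 435.5 -164.4   12. ]
 [ 427.2   68.2   12. ]
 [ 567.1  -43.4   12. ]]
plate ((499.3111877441406, -51.10645294189453), (136.84344482421875, 244.1361083984375), 2.236300230026245)
pad 2116 ((500.77001953125, -100.83102416992188), (41.704429626464844, 101.0050277709961), 0.7850901484489441) [ 0.50126075 -0.09895386  0.02      ]
blackknob [211.  29.] 48 [0.456  0.0456 0.1242] [0.103 0.124 0.141]
blackknob [256.  67.] 1350 [0.4988 0.0105 0.157 ] [0.155 0.157 0.183]
blackknob [393. 146.] 528 [ 0.6254 -0.0589  0.162 ] [0.142 0.162 0.164]
blackknob [465. 241.] 71 [ 0.732  -0.1707  0.1294] [0.124 0.129 0.134]
white [268.  15.] 371 [0.5084 0.0544 0.1452] [0.144 0.145 0.146]
white [302.  17.] 85 [0.5384 0.0527 0.1452] [0.144 0.145 0.146]
white [205.  21.] 89 [0.4528 0.0496 0.1451] [0.144 0.145 0.146]
white [255.  66.] 2414 [0.495  0.0135 0.1512] [0.15  0.151 0.152]
white [252.  80.] 56 [ 0.4947 -0.0006  0.183 ] [0.182 0.183 0.184]
white [353. 125.] 75 [ 0.5943 -0.0421  0.1323] [0.131 0.132 0.134]
white [459. 233.] 487 [ 0.7316 -0.1673  0.1143] [0.111 0.114 0.118]
grey z [292.  86.] 8618 [ 0.5157 -0.0068  0.1506] [0.124 0.151 0.181]
grey z [299.  21.] 215 [0.537  0.0509 0.1436] [0.106 0.144 0.146]
grey z [208.  25.] 212 [0.4546 0.0478 0.1435] [0.105 0.144 0.146]
grey z [458. 234.] 1064 [ 0.7309 -0.1684  0.1135] [0.102 0.113 0.136]
```

Fixture: bolt (497,9) mm, pad (501,-101) mm, yaw about 2°, arm at about 1.05 rad. These agree with the given dimensions. Next, a close look at the blanks.

```bash
python3 -m jog '[[[1,-0.95,0.1,0,0],[1,-0.95,0.1,0.4,0],[1,-0.95,0.1,0.4,0],[1,-0.95,0.1,0.6,0],[1,-0.8,0.1,0.4,0],[1,-0.4,0,0.2,0],[1,0,0,0,0],[1,0,0,0,0]]]'
cat >> h.py <<'E'
def blocks(v,ztop,tol=0.006):
    """wood-coloured blobs with top near ztop -> rect on that plane, mm & deg (long axis yaw from +y)"""
    X=cloud(v); hsv=cv2.cvtColor(v["im"],cv2.COLOR_RGB2HSV)
    m=(hsv[...,0]>8)&(hsv[...,0]<32)&(hsv[...,1]>45)&(hsv[...,2]>90)&(abs(X[...,2]-ztop)<tol)
    m=cv2.morphologyEx(m.astype(np.uint8),cv2.MORPH_OPEN,np.ones((3,3)))
    n,l,s,c=cv2.connectedComponentsWithStats(m)
    for k in range(1,n):
        if s[k,4]<150: continue
        ys,xs=np.where(l==k);P=onplane(v,np.c_[xs,ys],ztop)*1000
        r=cv2.minAreaRect(P[:,:2].astype(np.float32)); w,h=r[1]; a=r[2] if h>w else r[2]-90
        print("z",ztop,"px",c[k].round(),s[k,4],"ctr",np.round(r[0],1),"size",round(min(w,h),1),round(max(w,h),1),"yaw",round(a,1),"zmed",np.median(X[l==k][:,2]).round(4))
E
python3 - <<'E'
from h import *
v=grab("wrist","w2.png"); print(tcp().round(4)[:3,3]); blocks(v,0.019); blocks(v,0.012)
E
```

```text
time: 1.9
position: [0.521, -0.2882, 0.2231]
tool_rot: [2.219, 2.224, 0.002]
ft_force: [0.6, 0.3, 0.2]
grip_width: 0.999
[ 0.521  -0.2883  0.2234]
z 0.019 px [240.  16.] 1278 ctr [ 502.4 -136.8] size 30.0 41.9 yaw -89.8 zmed 0.0192
z 0.019 px [202. 163.] 1880 ctr [ 456.4 -289.1] size 27.3 93.9 yaw -10.1 zmed 0.0182
z 0.019 px [315. 168.] 1881 ctr [ 585.3 -295.3] size 27.6 94.8 yaw -7.3 zmed 0.0183
z 0.012 px [313. 255.] 917 ctr [ 589.1 -410.6] size 29.7 63.2 yaw -27.5 zmed 0.0113
```

View pics/w2.png

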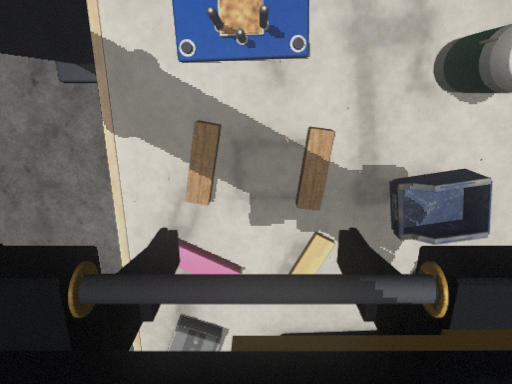

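Blank A is at (456.4,-289.1) yaw -10.1, B at (585.3,-295.3) yaw -7.3. Both measure about 28x95, and only two blanks are present. Picking A, gripped 8 mm off centre.

```bash
python3 -m jog '[[[1,-0.11,-0.85,0.5,0],[1,-0.11,-0.8,0.7,0],[1,0,0,0.8,1],[1,0,0,0.8,1],[1,0,0,0.7,0],[1,0,0,0.5,0],[1,0,0,0.3,0],[1,0,0,0,0],[1,0,0,0,0]]]' 30
python3 - <<'E'
from h import *
T=tcp();print(T.round(4)); print("units to grasp",move([.455,-.297,.004]))
E
```

```text
time: 3.08
position: [0.4549, -0.299, 0.0517]
tool_rot: [2.405, 2.019, 0.001]
ft_force: [-0.5, -0.1, -0.5]
grip_width: 1.0
[[ 1.732e-01  9.849e-01  1.800e-03  4.549e-01]
 [ 9.849e-01 -1.732e-01 -8.000e-04 -2.990e-01]
 [-5.000e-04  2.000e-03 -1.000e+00  5.170e-02]
 [ 0.000e+00  0.000e+00  0.000e+00  1.000e+00]]
units to grasp [ 0.04975642 -0.00926239  1.19260129]
```

```bash
python3 -m jog '[[[1,0.05,0,0.6,0],[1,0,0,0.4,0],[1,0,0,0.18,0],[1,0,0,0,0],[0,0,0,0,0],[0,0,0,0,0],[0,0,0,0,0],[0,0,0,0,0],[0,0,0,0,0],[0,0,0,0,0]]]' 30
python3 -m jog '[[[0,0,0,-0.3,0],[0,0,0,-0.6,0],[0,0,0,-0.8,0],[0,0,0,-0.8,0],[0,0,0,-0.6,0],[0,0,0,-0.3,0],[0,0,0,0,0]]]'
python3 - <<'E'
from h import *
T=tcp();print(T.round(4),get_state()["grip_width"])
c=np.array([.5008,-.1008]); th=np.deg2rad(2); g=c-8e-3*np.array([-np.sin(th),np.cos(th)])
print("g",g,"units after turn to yaw2: dxw,dyw",(g-T[:2,3])*1000)
print("units in current axes",move([*g,T[2,3]]))
E
```

```text
time: 4.32
position: [0.4544, -0.2969, 0.0034]
tool_rot: [2.407, 2.019, 0.0]
ft_force: [0.7, -1.1, 0.1]
grip_width: 0.401
time: 5.2
position: [0.4548, -0.2971, 0.1402]
tool_rot: [2.405, 2.018, 0.001]
ft_force: [-0.4, 0.4, -1.6]
grip_width: 0.315
[[ 1.737e-01  9.848e-01  1.600e-03  4.548e-01]
 [ 9.848e-01 -1.737e-01 -7.000e-04 -2.971e-01]
 [-5.000e-04  1.700e-03 -1.000e+00  1.402e-01]
 [ 0.000e+00  0.000e+00  0.000e+00  1.000e+00]] 0.31494958449227695
g [ 0.5010792  -0.10879513] units after turn to yaw2: dxw,dyw [ 46.32092314 188.30783791]
units in current axes [ 4.83727773e+00  3.22738234e-01 -1.65958043e-03]
```

```bash
python3 -m jog '[[[0,0.5,0.03,0,0],[0,0.95,0.06,0,0],[0,0.98,0.06,0,0],[0,0.98,0.06,0,0],[0,0.93,0.06,0,0],[0,0.5,0.04,0,-0.8],[0,0,0,0,-0.8],[0,0,0,0,-0.8],[0,0,0,0,0],[0,0,0,0,0]]]'
python3 - <<'E'
from h import *
v=grab("wrist","w3.png");T=tcp();print(T.round(4),get_state()["grip_width"])
X=cloud(v); blocks(v,T[2,3]+0.0155); blocks(v,0.020)
E
```

```text
time: 6.45
position: [0.4999, -0.1089, 0.139]
tool_rot: [-2.183, -2.258, 0.001]
ft_force: [-0.1, 0.7, 0.0]
grip_width: 0.318
[[-3.400e-02  9.994e-01 -5.000e-04  5.000e-01]
 [ 9.994e-01  3.400e-02 -1.000e-04 -1.088e-01]
 [-1.000e-04 -5.000e-04 -1.000e+00  1.391e-01]
 [ 0.000e+00  0.000e+00  0.000e+00  1.000e+00]] 0.31834934736311493
z 0.02 px [261. 129.] 1142 ctr [500.1 -59.9] size 20.1 41.0 yaw -88.1 zmed 0.0193
```

View pics/w3.png

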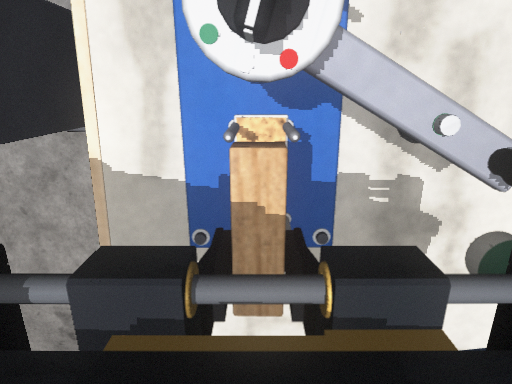

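The blank is square in the jaws (columns 232–286). The far pins' tops are at (231,130) and (294,130). Checking the blank's centreline against pins and pad.

```bash
python3 - <<'E'
from h import *
v=load("wrist");X=cloud(v)
for r in (152,165,185,205):
    row=X[r,220:300]; k=(row[:,2]>.145)&(row[:,2]<.162); q=row[k]; print(r,len(q),(q[[0,-1]]*1000).round(1).tolist(), 1000*q[:,0].mean().round(4))
for c in (245,260,275):
    col=X[120:180,c]; k=(col[:,2]>.145); print(c,(col[k][0]*1000).round(1))
hi=(X[...,2]>.078)&(X[...,2]<.09); 
m=np.zeros_like(hi);m[110:150,215:310]=hi[110:150,215:310]
n,l,s,cc=cv2.connectedComponentsWithStats(m.astype(np.uint8))
for k in range(1,n): print("pin",cc[k],s[k,4],(np.nanmean(X[l==k],0)*1000).round(1))
blocks(v,0.020)
E
```

```text
152 56 [[484.2, -56.9, 146.8], [510.6, -56.0, 147.3]] 497.3
165 58 [[483.7, -63.3, 146.5], [511.1, -62.5, 145.9]] 497.40000000000003
185 57 [[483.7, -73.6, 145.3], [511.1, -72.2, 147.2]] 497.5
205 56 [[484.3, -84.0, 145.3], [511.8, -82.8, 146.1]] 498.0
245 [491.2 -54.  145.7]
260 [498.3 -54.4 145. ]
275 [505.4 -54.  145.6]
pin [229.06306306 136.22522523] 111 [478.3 -58.3  82.2]
pin [293.44444444 135.92592593] 108 [520.9 -56.7  82.4]
z 0.02 px [261. 129.] 1142 ctr [500.1 -59.9] size 20.1 41.0 yaw -88.1 zmed 0.0193
```

The blank slipped about 8 mm down in the jaws because I lifted before they were fully shut: its top is 7 mm above the tips. It is still square. I'll correct x by 2.3 mm and y by 0.8 mm, then lower.

```bash
python3 -m jog '[[[0,0.02,0.058,0.3,0],[0,0,0,0.6,0],[0,0,0,0.6,0],[0,0,0,0.5,0],[0,0,0,0.3,0],[0,0,0,0.2,0],[0,0,0,0.1,0],[0,0,0,0,0],[0,0,0,0,0]]]'
python3 -m jog '[[[0,0,0,0.03,0],[0,0,0,0.03,0],[0,0,0,0,0],[0,0,0,0,0]]]'
python3 - <<'E'
from h import *
v=grab("wrist");X=cloud(v);print(tcp()[:3,3].round(4))
for r in (100,130,150,170):
    row=X[r,220:310]; k=(row[:,2]>.03)&(row[:,2]<.06); q=row[k]
    if len(q): print(r,len(q),(q[[0,-1]]*1000).round(1).tolist())
E
```

```text
time: 7.62
position: [0.503, -0.1076, 0.036]
tool_rot: [2.182, 2.259, 0.001]
ft_force: [0.4, -0.2, -1.0]
grip_width: 0.315
time: 8.12
position: [0.5025, -0.1075, 0.033]
tool_rot: [2.182, 2.26, 0.0]
ft_force: [-0.9, -0.6, -0.8]
grip_width: 0.32
[ 0.5025 -0.1075  0.033 ]
150 72 [[481.0, -56.4, 31.7], [523.7, -54.0, 37.0]]
170 58 [[486.4, -64.2, 41.0], [513.8, -63.6, 39.8]]
```

```bash
python3 -m jog '[[[0,0,0,0.03,0],[0.6,0,0,0,0],[0.6,0,0,0,0],[0.6,0,0,0,0],[0.6,0,0,-0.3,0],[0.6,0,0,-0.7,0],[0.6,0,0,-0.8,0],[0.6,0,0,-0.8,0],[0.6,0,0,-0.4,0],[0.6,0,0,0,0]]]'
python3 -m jog '[[[1,-0.9,0.3,0,0],[1,-0.95,0.4,0,0],[1,-0.95,0.4,0,0],[1,-0.95,0.4,0.1,0],[1,-0.95,0.3,0.4,0],[1,-0.26,0.08,0.5,0.93],[1,0,0,0.5,0.93],[1,0,0,0.5,0],[1,0,0,0,0]]]'
python3 - <<'E'
from h import *
T=tcp();print(T.round(4)); v=grab("wrist"); blocks(v,0.019); print("units to grasp",move([.5843,-.3032,.004]))
v=grab("scene"); blocks(v,.039,.004); blocks(v,.019); blocks(v,.012)
E
```

```text
time: 9.43
position: [0.5033, -0.1076, 0.153]
tool_rot: [2.181, 2.258, 0.002]
ft_force: [-0.2, -0.4, 0.7]
grip_width: 0.6
time: 10.55
position: [0.5827, -0.3018, 0.0686]
tool_rot: [-2.353, -2.074, 0.003]
ft_force: [0.3, 0.3, 0.3]
grip_width: 0.997
[[ 0.1253  0.9921 -0.005   0.5827]
 [ 0.9921 -0.1253  0.0023 -0.3018]
 [ 0.0017 -0.0053 -1.      0.0686]
 [ 0.      0.      0.      1.    ]]
z 0.019 px [263. 197.] 5283 ctr [ 586.  -294.9] size 27.4 94.1 yaw -7.4 zmed 0.0183
units to grasp [-0.02083291  0.0189041   1.66029628]
z 0.019 px [256. 162.] 211 ctr [770.4 105.7] size 55.3 145.9 yaw 13.1 zmed 0.0217
z 0.019 px [288. 241.] 204 ctr [ 585.2 -299.9] size 31.7 96.7 yaw -7.4 zmed 0.0182
z 0.012 px [315. 267.] 215 ctr [ 585.8 -423.7] size 28.4 84.4 yaw -27.3 zmed 0.0113
```

```bash
python3 -m jog '[[[1,-0.02,0.03,0.7,0],[1,0,0,0.5,0],[1,0,0,0.3,0],[1,0,0,0.16,0],[0.2,0,0,0,0],[0.2,0,0,0,0],[0,0,0,0,0],[0,0,0,0,0],[0,0,0,0,0],[0,0,0,0,0]]]' 30
python3 -m jog '[[[0,0,0,0,0],[0,0,0,0,0],[0,0,0,0,0],[0,0,0,0,0]]]'
python3 -m jog '[[[0,0,0,-0.3,0],[0,0,0,-0.6,0],[0,0,0,-0.8,0],[0,0,0,-0.8,0],[0,0,0,-0.8,0],[0,0,0,-0.3,0],[0,0,0,0,0]]]'
python3 - <<'E'
from h import *
T=tcp();print(T.round(4)); print("units to pad",move([.5021,-.1080,T[2,3]]))
E
```

```text
time: 11.9
position: [0.5857, -0.3041, 0.0054]
tool_rot: [2.358, 2.076, 0.0]
ft_force: [-0.1, -0.7, -0.2]
grip_width: 0.399
time: 12.4
position: [0.5857, -0.3041, 0.0054]
tool_rot: [2.358, 2.076, 0.0]
ft_force: [0.1, 0.6, -0.2]
grip_width: 0.319
time: 13.28
position: [0.586, -0.3042, 0.1501]
tool_rot: [2.357, 2.075, 0.001]
ft_force: [0.1, 0.4, -1.0]
grip_width: 0.319
[[ 1.271e-01  9.919e-01  1.400e-03  5.860e-01]
 [ 9.919e-01 -1.271e-01 -6.000e-04 -3.042e-01]
 [-4.000e-04  1.500e-03 -1.000e+00  1.501e-01]
 [ 0.000e+00  0.000e+00  0.000e+00  1.000e+00]]
units to pad [ 4.59986141 -2.70347927 -0.00598541]
```

```bash
python3 -m jog '[[[0,0.7,-0.42,0,0],[0,0.9,-0.52,0,0],[0,0.95,-0.56,0,0],[0,0.95,-0.56,0,0],[0,0.8,-0.48,0,0],[0,0.27,-0.16,0,-0.93],[0,0,0,0,-0.94],[0,0,0,0,0],[0,0,0,0,0]]]'
cat >> h.py <<'E'
def held(v,zt,rows=(152,165,185,205),zr=.009):
    """edges of held block"""
    X=cloud(v);L=[]
    for r in rows:
        row=X[r,200:330]; q=row[abs(row[:,2]-zt)<zr]
        if len(q)>30: L.append([q[:,1].mean(),(q[0,0]+q[-1,0])/2,q[-1,0]-q[0,0]])
    L=np.array(L)
    for c in (245,260,275):
        col=X[60:260,c]; k=abs(col[:,2]-zt)<zr; q=col[k]
        if len(q): print("col",c,(q[0]*1000).round(1),"z",np.median(q[:,2]).round(4))
    print("w",(L[:,2]*1000).round(1)); p=np.polyfit(L[:,0]+.1008,L[:,1],1); print("x at pad y",p[1]*1000,"yaw",np.rad2deg(-p[0]))
    m=np.zeros(X.shape[:2],bool);m[60:190,190:340]=True; m&=(X[...,2]>.078)&(X[...,2]<.09)
    n,l,s,cc=cv2.connectedComponentsWithStats(m.astype(np.uint8))
    for k in range(1,n):
        if s[k,4]>20: print("pin",cc[k].round(),s[k,4],(np.nanmean(X[l==k],0)*1000).round(1))
E
python3 - <<'E'
from h import *
v=grab("wrist","w4.png");T=tcp();print(T.round(4)[:3,3],get_state()["grip_width"]); held(v,T[2,3]+.0137)
E
```

```text
time: 14.4
position: [0.5012, -0.1092, 0.1485]
tool_rot: [-2.183, -2.258, 0.001]
ft_force: [-0.3, 0.4, -0.6]
grip_width: 0.319
[ 0.5014 -0.1093  0.1487] 0.3157445208657168
col 245 [492.5 -53.7 156.1] z 0.1614
col 260 [499.6 -53.6 155.4] z 0.1615
col 275 [506.8 -53.2 153.4] z 0.1613
w [26.6 27.5 27.5 27.5]
x at pad y 499.55454271692014 yaw 1.1752961146979994
pin [228. 134.] 101 [478.3 -58.4  82.4]
pin [290. 134.] 102 [520.8 -56.7  82.3]
```

```bash
python3 -m jog '[[[0,0,0.033,0.3,0],[0,0,0,0.6,0],[0,0,0,0.6,0],[0,0,0,0.5,0],[0,0,0,0.3,0],[0,0,0,0.2,0],[0,0,0,0.03,0],[0,0,0,0.03,0],[0,0,0,0,0],[0,0,0,0,0]]]'
python3 - <<'E'
from h import *
v=grab("wrist","w5.png");T=tcp();print(T.round(4)[:3,3],get_state()["ft_force"]); held(v,T[2,3]+.0127,rows=(140,155,165,175,185,205))
E
```

```text
time: 15.7
position: [0.5034, -0.109, 0.0474]
tool_rot: [2.181, 2.26, 0.001]
ft_force: [0.7, -0.1, -2.1]
grip_width: 0.319
[ 0.5033 -0.109   0.0473] [-1.10164625 -0.03605545 -0.60592564]
col 245 [494.5 -53.6  52.1] z 0.0604
col 260 [501.7 -53.1  53.3] z 0.0603
col 275 [508.9 -53.2  51.3] z 0.0604
w [37.7 27.5 27.8 27.4 27.4]
x at pad y 503.0479996069941 yaw 4.071243508017019
pin [201. 166.] 305 [478.4 -57.9  82.2]
pin [309. 165.] 303 [520.8 -56.3  82.2]
```

View pics/w5.png

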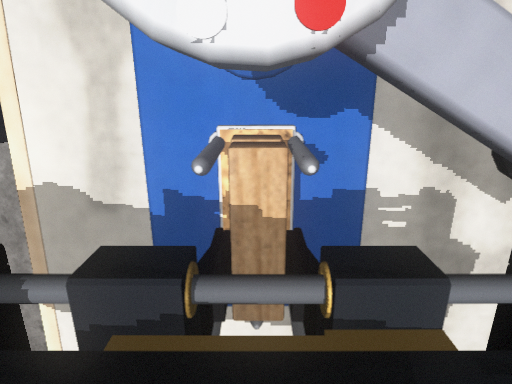

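```bash
python3 - <<'E'
from h import *
v=load("wrist");X=cloud(v)
for r in range(134,206,5):
    row=X[r,200:330]; o=[r]
    for zt in (.039,.0603):
        q=row[abs(row[:,2]-zt)<.005]
        if len(q)>10:o.append((zt,len(q),(q[[0,-1],0]*1000).round(1).tolist(),(q[:,1].mean()*1000).round(1)))
    print(o)
E
```

```text
[134]
[139, (0.039, 49, [487.2, 512.7], np.float64(-53.1))]
[144, (0.039, 11, [474.5, 519.2], np.float64(-55.5))]
[149, (0.0603, 83, [476.2, 523.0], np.float64(-54.4))]
[154, (0.0603, 66, [480.8, 517.7], np.float64(-56.7))]
[159, (0.0603, 63, [481.6, 517.6], np.float64(-59.0))]
[164, (0.0603, 59, [487.1, 514.5], np.float64(-61.3))]
[169, (0.0603, 60, [487.0, 514.7], np.float64(-63.7))]
[174, (0.0603, 59, [487.6, 514.8], np.float64(-66.1))]
[179, (0.0603, 58, [487.1, 514.4], np.float64(-68.5))]
[184, (0.0603, 58, [487.1, 514.5], np.float64(-70.9))]
[189, (0.0603, 58, [487.7, 514.6], np.float64(-73.4))]
[194, (0.0603, 58, [487.7, 514.9], np.float64(-75.9))]
[199, (0.0603, 58, [487.7, 515.0], np.float64(-78.4))]
[204, (0.0603, 58, [487.7, 515.2], np.float64(-80.9))]
```

```bash
python3 -m jog '[[[0,0,-0.015,0.03,0],[0,0,0,0.03,0],[0,0,0,0,0],[0.6,0,0,0,0],[0.6,0,0,0,0],[0.6,0,0,0,0],[0.6,0,0,-0.4,0],[0.6,0,0,-0.8,0],[0.6,0,0,-0.8,0],[0.6,0,0,-0.8,0]]]'
python3 -m jog '[[[1,-0.8,0.2,0,0],[1,-0.95,0.2,0,0],[1,-0.95,0.24,0,0],[1,-0.95,0.24,0,0],[1,-0.95,0.24,0,0],[1,-0.95,0.24,0,0],[1,-0.95,0.24,0,0],[1,-0.9,0.2,0,0],[1,-0.37,0.04,0,0],[1,0,0,0,0]]]'
python3 -m jog '[[[1,0,0,0,1],[1,0,0,0.2,1],[1,0,0,0.3,1],[1,0,0,0.3,1],[1,0,0,0.3,1],[1,0,0,0.2,0.92],[1,0,0,0,0],[1,0,0,0,0]]]'
python3 - <<'E'
from h import *
T=tcp();print(T.round(4)); v=grab("wrist"); blocks(v,0.012)
v=grab("scene"); blocks(v,.058,.006); blocks(v,.019);blocks(v,.012)
E
```

```text
time: 17.0
position: [0.5027, -0.109, 0.1589]
tool_rot: [2.18, 2.26, 0.001]
ft_force: [0.3, -0.7, 0.6]
grip_width: 0.599
time: 18.25
position: [0.5866, -0.4176, 0.1569]
tool_rot: [-2.183, -2.259, 0.0]
ft_force: [-0.0, 0.3, 0.9]
grip_width: 0.999
time: 19.25
position: [0.5877, -0.4159, 0.1054]
tool_rot: [2.684, 1.632, 0.002]
ft_force: [0.3, -0.3, -0.6]
grip_width: 1.002
[[ 4.602e-01  8.878e-01  1.000e-03  5.877e-01]
 [ 8.878e-01 -4.602e-01  3.000e-04 -4.159e-01]
 [ 7.000e-04  7.000e-04 -1.000e+00  1.054e-01]
 [ 0.000e+00  0.000e+00  0.000e+00  1.000e+00]]
z 0.012 px [259. 195.] 3096 ctr [ 586.8 -419. ] size 27.6 79.2 yaw -27.9 zmed 0.0112
z 0.058 px [229. 210.] 161 ctr [ 500.5 -105.6] size 30.6 97.5 yaw 1.6 zmed 0.0576
z 0.019 px [258. 162.] 196 ctr [771.4 104.5] size 52.2 145.3 yaw 10.3 zmed 0.0216
z 0.012 px [315. 266.] 210 ctr [ 586.7 -423. ] size 28.9 82.3 yaw -26.9 zmed 0.0114
```

The stack's top is at z 58 mm, centred on the pad. Grasping the caul now.

```bash
python3 -c "
from h import *
print(move([.584,-.4243,.0035]))"; python3 -m jog '[[[1,-0.23,0.01,0.8,0.08],[1,0,0,0.8,0],[1,0,0,0.5,0],[1,0,0,0.3,0],[1,0,0,0.14,0],[0.2,0,0,0,0],[0.2,0,0,0,0],[0,0,0,0,0],[0,0,0,0,0],[0,0,0,0,0]]]' 30
python3 -m jog '[[[0,0,0,0,0],[0,0,0,0,0],[0,0,0,0,0],[0,0,0,0,0],[0,0,0,0,0]]]'
python3 -m jog '[[[0,0,0,-0.3,0],[0,0,0,-0.6,0],[0,0,0,-0.9,0],[0,0,0,-0.9,0],[0,0,0,-0.9,-1],[0,0,0,-0.2,-1],[0,0,0,0,-1],[0,0,0,0,-1],[0,0,0,0,-1],[0,0,0,0,-0.97]]]'
python3 - <<'E'
from h import *
T=tcp();print(T.round(4),get_state()["grip_width"]); print("units to pad",move([.5021,-.1080,T[2,3]]))
E
```

```text
[-0.2128993   0.00546725  2.55036729]
time: 20.6
position: [0.5833, -0.4254, 0.0032]
tool_rot: [2.692, 1.619, 0.0]
ft_force: [0.3, 0.8, 0.1]
grip_width: 0.517
time: 21.22
position: [0.5833, -0.4254, 0.003]
tool_rot: [2.692, 1.619, 0.0]
ft_force: [0.6, 0.2, 0.4]
grip_width: 0.314
time: 22.48
position: [0.5833, -0.4255, 0.156]
tool_rot: [2.181, 2.26, 0.0]
ft_force: [0.2, 0.4, -0.5]
grip_width: 0.32
[[-3.580e-02  9.994e-01  7.000e-04  5.833e-01]
 [ 9.994e-01  3.580e-02 -5.000e-04 -4.255e-01]
 [-5.000e-04  7.000e-04 -1.000e+00  1.560e-01]
 [ 0.000e+00  0.000e+00  0.000e+00  1.000e+00]] 0.3197673731693339
units to pad [ 8.00400902e+00 -1.74335849e+00 -5.48662335e-03]
```

```bash
python3 -m jog '[[[0,0.7,-0.14,0,0],[0,0.9,-0.2,0,0],[0,0.95,-0.2,0,0],[0,0.95,-0.2,0,0],[0,0.95,-0.2,0,0],[0,0.95,-0.2,0,0],[0,0.95,-0.2,0,0],[0,0.9,-0.2,0,0],[0,0.5,-0.13,0,0],[0,0.25,-0.07,0,0]]]'
python3 -m jog '[[[0,0,0,0.4,0],[0,0,0,0.5,0],[0,0,0,0.3,0],[0,0,0,0,0],[0,0,0,0,0]]]'
python3 - <<'E'
from h import *
v=grab("wrist","w6.png");T=tcp();print(T.round(4)[:3,3],get_state()["grip_width"]); zt=T[2,3]+.0085
X=cloud(v)
for r in range(130,210,6):
    row=X[r,200:330]; o=[r]
    for z in (.058,zt):
        q=row[abs(row[:,2]-z)<.006]
        if len(q)>10:o.append((round(z,3),len(q),(q[[0,-1],0]*1000).round(1).tolist(),(q[:,1].mean()*1000).round(1),np.median(q[:,2]).round(4)))
    print(o)
for c in (250,260,270):
    col=X[100:230,c]
    for z in (.058,zt):
        q=col[abs(col[:,2]-z)<.006]
        if len(q): print(c,round(z,3),(q[[0,-1],1]*1000).round(1))
E
```

```text
time: 23.72
position: [0.5031, -0.1068, 0.1559]
tool_rot: [2.182, 2.259, 0.001]
ft_force: [-0.1, -0.3, -0.1]
grip_width: 0.316
time: 24.35
position: [0.5035, -0.1083, 0.1073]
tool_rot: [2.184, 2.257, 0.0]
ft_force: [0.2, -0.5, 0.3]
grip_width: 0.321
[ 0.5037 -0.1082  0.1076] 0.3149590595186002
[130]
[136, (0.058, 52, [480.6, 524.5], np.float64(-56.0), np.float64(0.0575))]
[142, (0.058, 44, [481.7, 517.8], np.float64(-59.9), np.float64(0.0571))]
[148, (0.058, 42, [485.8, 513.1], np.float64(-63.8), np.float64(0.0572))]
[154, (0.058, 42, [486.5, 513.3], np.float64(-67.7), np.float64(0.0575))]
[160, (0.058, 41, [487.3, 513.5], np.float64(-71.7), np.float64(0.057))]
[166, (np.float64(0.116), 58, [487.4, 514.8], np.float64(-62.6), np.float64(0.1154))]
[172, (np.float64(0.116), 58, [487.4, 514.9], np.float64(-65.5), np.float64(0.1157))]
[178, (np.float64(0.116), 58, [487.4, 515.1], np.float64(-68.5), np.float64(0.1155))]
[184, (np.float64(0.116), 58, [487.4, 515.4], np.float64(-71.5), np.float64(0.1157))]
[190, (np.float64(0.116), 55, [488.0, 514.8], np.float64(-74.5), np.float64(0.1157))]
[196, (np.float64(0.116), 56, [488.0, 515.0], np.float64(-77.5), np.float64(0.1158))]
[202, (np.float64(0.116), 56, [488.0, 515.3], np.float64(-80.7), np.float64(0.1157))]
[208, (np.float64(0.116), 56, [488.1, 515.5], np.float64(-83.8), np.float64(0.1156))]
250 0.058 [-53.6 -72. ]
250 0.116 [-62.  -94.8]
260 0.058 [-53.4 -71.5]
260 0.116 [-62.  -95.3]
270 0.058 [-53.  -71.4]
270 0.116 [-62.  -95.3]
```

View pics/w6.png

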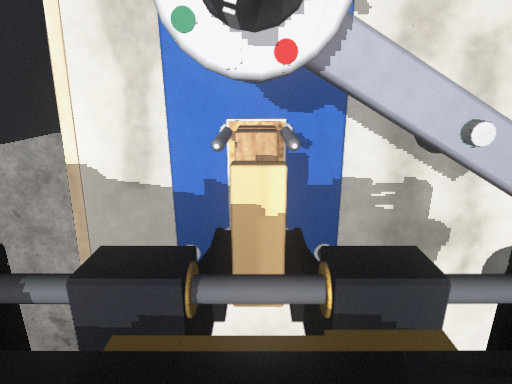

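The caul sits square over the stack. I'll correct by -1.1 mm in x and +1.2 mm in y, then lower it.

```bash
python3 -m jog '[[[0,0.03,-0.028,0.2,0],[0,0,0,0.4,0],[0,0,0,0.3,0],[0,0,0,0.16,0],[0,0,0,0.03,0],[0,0,0,0.03,0],[0,0,0,0.03,0],[0,0,0,0,0],[0,0,0,0,0]]]'
python3 -m jog '[[[0.6,0,0,0,0],[0.6,0,0,0,0],[0.6,0,0,0,0],[0.6,0,0,-0.4,0],[0.6,0,0,-0.8,0],[0.6,0,0,-0.8,0],[0.6,0,0,-0.8,0],[0.6,0,0,-0.2,0],[0.6,0,0,0,0]]]'
python3 - <<'E'
from h import *
v=grab("wrist","w7.png");T=tcp();print(T.round(4)[:3,3]);X=cloud(v)
blocks(v,.070,.006)
for r in range(100,250,10):
    row=X[r,200:330]; o=[r]
    for z in (.058,.07):
        q=row[abs(row[:,2]-z)<.006]
        if len(q)>10:o.append((round(z,3),len(q),(q[[0,-1],0]*1000).round(1).tolist(),(q[:,1].mean()*1000).round(1),np.median(q[:,2]).round(4)))
    print(o)
m=(v["im"].max(2)<70)&(X[...,2]>.1)&(X[...,2]<.2)
n,l,s,c=cv2.connectedComponentsWithStats(m.astype(np.uint8))
for k in range(1,n):
    if s[k,4]>30: Q=X[l==k]; print(c[k].round(),s[k,4],np.median(Q,0).round(4))
E
```

```text
time: 25.52
position: [0.5021, -0.1067, 0.0612]
tool_rot: [2.184, 2.258, 0.0]
ft_force: [-0.8, 0.8, -0.3]
grip_width: 0.316
time: 26.65
position: [0.5021, -0.1067, 0.1815]
tool_rot: [2.183, 2.257, 0.001]
ft_force: [0.7, -0.9, -0.0]
grip_width: 0.598
[ 0.5015 -0.1066  0.1805]
z 0.07 px [257. 177.] 2880 ctr [500.6 -99.7] size 27.8 79.3 yaw 1.6 zmed 0.0693
[100]
[110]
[120]
[130, (0.058, 33, [481.8, 513.0], np.float64(-59.1), np.float64(0.0572))]
[140, (0.07, 34, [486.1, 513.7], np.float64(-66.0), np.float64(0.0694))]
[150, (0.07, 33, [486.2, 513.2], np.float64(-74.4), np.float64(0.0693))]
[160, (0.07, 33, [486.3, 513.5], np.float64(-83.0), np.float64(0.0693))]
[170, (0.07, 33, [486.4, 514.0], np.float64(-91.7), np.float64(0.0694))]
[180, (0.07, 32, [487.5, 514.4], np.float64(-100.5), np.float64(0.0694))]
[190, (0.07, 32, [487.7, 514.8], np.float64(-109.6), np.float64(0.0692))]
[200, (0.07, 31, [487.9, 514.3], np.float64(-118.8), np.float64(0.0694))]
[210, (0.07, 31, [488.0, 514.7], np.float64(-128.2), np.float64(0.0692))]
[220, (0.058, 15, [477.7, 526.5], np.float64(-140.8), np.float64(0.0625)), (0.07, 32, [480.7, 515.2], np.float64(-137.8), np.float64(0.0693))]
[230]
[240]
[258.  25.] 3059 [0.499  0.0051 0.1567]
[379. 132.] 50 [ 0.586  -0.0522  0.1027]
[473. 157.] 1788 [ 0.624  -0.0592  0.1597]
[201. 243.] 458 [ 0.4731 -0.0991  0.1917]
[315. 243.] 465 [ 0.5291 -0.0972  0.1917]
```

View pics/w7.png

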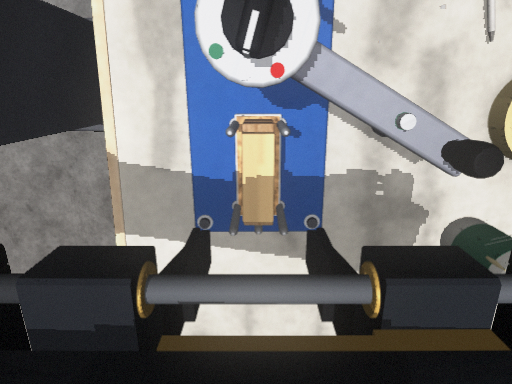

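The stack and caul are square and centred; caul at (500.6,-99.7) with yaw 1.6. Now to pin down the arm knob's centre.

```bash
python3 - <<'E'
from h import *
v=load("wrist");X=cloud(v);T=tcp();print(T.round(3)[:3,3])
m=(X[...,0]>.59)&(X[...,2]>.155)&(X[...,2]<.175)&(X[...,0]<.66)
P=X[m];print(len(P),P[:,:2].min(0),P[:,:2].max(0),cv2.minEnclosingCircle((P[:,:2]*1000).astype(np.float32)),np.percentile(P[:,2],[5,50,95]))
b=np.array([.497,.009])
k=np.array(cv2.minEnclosingCircle((P[:,:2]*1000).astype(np.float32))[0])/1000
d=k-b; print(np.linalg.norm(d),"phi_world",np.rad2deg(np.arctan2(d[0],-d[1])))
m=(X[...,0]>.56)&(X[...,0]<.6)&(abs(X[...,2]-.128)<.008);print("arm top",np.median(X[m][:,2]))
phi=np.arctan2(d[0],-d[1]);t=b+.15*np.array([np.sin(phi),-np.cos(phi)]);print(t, move([*t,T[2,3]]))
E
```

```text
[ 0.501 -0.107  0.181]
1194 [ 0.61864234 -0.07139603] [ 0.63853775 -0.04982007] ((629.3497924804688, -60.65583801269531), 10.83952522277832) [0.15619988 0.1625355  0.1640516 ]
0.1495607011847497 phi_world 62.242119615615586
arm top 0.12518535239305842
[ 0.62973854 -0.06086044] [ 1.03608054e+00  3.24257842e+00 -2.04200516e-03]
```

```bash
python3 -m jog '[[[1,0.1,0.6,-0.5,0],[1,0.3,0.9,0,0],[1,0.3,0.9,0,0],[1,0.3,0.7,0,-1],[1,0.036,0.14,0,-1],[1,0,0,0,-1],[1,0,0,0,-1],[1,0,0,0,-1],[1,0,0,0,-1],[1,0,0,0,-1]]]'
python3 -m jog '[[[1,0,0,0,-1],[1,0,0,0,-1],[1,0,0,0,-1],[1,0,0,0,-1],[1,0,0,0,-1],[1,0,0,0,0],[1,0,0,0,0]]]'
python3 -c "
from h import *
print(tcp().round(3),move([.6295,-.0608,.132]))"
```

```text
time: 27.95
position: [0.6289, -0.0604, 0.1989]
tool_rot: [-1.399, -2.81, 0.002]
ft_force: [-0.3, 0.8, 0.4]
grip_width: 1.003
time: 28.82
position: [0.6294, -0.0604, 0.2]
tool_rot: [-0.764, -3.046, 0.0]
ft_force: [-0.3, 0.1, -0.4]
grip_width: 1.001
[[-0.881  0.472 -0.002  0.629]
 [ 0.472  0.881  0.    -0.06 ]
 [ 0.001 -0.001 -1.     0.2  ]
 [ 0.     0.     0.     1.   ]] [-0.0080628  -0.00658281  1.6987834 ]
```

```bash
python3 -m jog '[[[1,0,0,0.6,0],[1,0,0,0.6,0],[1,0,0,0.4,0],[1,0,0,0.1,0],[0.33,0,0,0,0],[0.33,0,0,0,0],[0.33,0,0,0,0],[0.33,0,0,0,0],[0.33,0,0,0,0]]]' 20
python3 -m jog '[[[0.33,0.01,-0.2,0,0.5],[0.33,0.014,-0.327,0,1],[0.33,0.014,-0.327,0,1],[0.33,0.014,-0.327,0,1],[0.33,0.014,-0.327,0,1],[0.33,0.014,-0.327,0,1],[0.33,0,0,0,0]]]'
python3 -c "
from h import *
T=tcp();print(T.round(3));b=np.array([.497,.009]);d=T[:2,3]-b;print(np.linalg.norm(d),np.rad2deg(np.arctan2(d[0],-d[1])))"
```

```text
time: 29.95
position: [0.63, -0.0604, 0.1332]
tool_rot: [0.763, 3.047, 0.0]
ft_force: [0.2, 1.2, -0.1]
grip_width: 0.516
time: 30.82
position: [0.5807, -0.1162, 0.1331]
tool_rot: [1.468, 2.777, -0.001]
ft_force: [-0.5, 0.3, 0.2]
grip_width: 0.326
[[-0.563  0.826 -0.     0.581]
 [ 0.826  0.563 -0.001 -0.116]
 [-0.    -0.001 -1.     0.133]
 [ 0.     0.     0.     1.   ]]
0.15058016556588114 33.752800643370946
```

```bash
python3 -m jog '[[[0.33,0.014,-0.327,0,1],[0.33,0.014,-0.327,0,1],[0.33,0.014,-0.327,0,1],[0.33,0.014,-0.327,0,1],[0.33,0.014,-0.327,0,1],[0.33,0.014,-0.327,0,1],[0.33,0,-0.1,0,0.3],[0.33,0,-0.1,0,0.3],[0.33,0,-0.05,0,0],[0.33,0,0,0,0]]]'
python3 -c "
from h import *
T=tcp();print(T.round(3));b=np.array([.497,.009]);d=T[:2,3]-b;print(np.linalg.norm(d),np.rad2deg(np.arctan2(d[0],-d[1])),get_state()['ft_force'])"
python3 -m jog '[[[0.33,0,-0.04,0,0],[0.33,0,-0.04,0,0],[0.33,0,-0.04,0,0],[0.33,0,0,0,0],[0.33,0,0,0,0]]]'
```

```text
time: 32.08
position: [0.4995, -0.141, 0.1332]
tool_rot: [2.192, 2.248, 0.002]
ft_force: [4.7, 0.2, -1.4]
grip_width: 0.332
[[-0.025  1.     0.002  0.499]
 [ 1.     0.025 -0.    -0.141]
 [-0.     0.002 -1.     0.133]
 [ 0.     0.     0.     1.   ]]
0.15006033442680272 0.9426364132152836 [ 4.73086995  0.16099746 -1.43238273]
time: 32.7
position: [0.4986, -0.1409, 0.1335]
tool_rot: [2.186, 2.244, 0.01]
ft_force: [15.8, -0.5, -9.9]
grip_width: 0.333
```

The arm is against its stop: force builds to 16 N with no movement. Backing off and looking at the selector and lever.

```bash
python3 -m jog '[[[0.33,0,0.12,0,0],[0.6,0,0.08,0,0],[0.6,0,0,0,0],[0.6,0,0,-0.5,0],[0.6,0,0,-0.8,0],[0.6,0,0,-0.8,0],[0.6,0.5,0,-0.8,0],[0.6,0.8,0,-0.4,0],[0.6,0.5,0,0,0],[0.6,0,0,0,0]]]'
python3 - <<'E'
from h import *
v=grab("wrist","w8.png");X=cloud(v);print(tcp().round(3)[:3,3])
m=(v["im"].max(2)<90)&(X[...,2]>.14)&(X[...,2]<.21)
n,l,s,c=cv2.connectedComponentsWithStats(m.astype(np.uint8))
for k in range(1,n):
    if s[k,4]>40: Q=X[l==k]; q=Q[Q[:,2]>np.percentile(Q[:,2],95)-.006]; print(c[k].round(),s[k,4],"ztop",np.percentile(Q[:,2],95).round(4),cv2.minAreaRect((q[:,:2]*1000).astype(np.float32)),cv2.minEnclosingCircle((q[:,:2]*1000).astype(np.float32)))
E
```

```text
time: 33.95
position: [0.4992, -0.0678, 0.2651]
tool_rot: [-2.19, -2.252, 0.0]
ft_force: [0.4, 0.0, 0.2]
grip_width: 0.601
[ 0.499 -0.069  0.265]
[259.  93.] 1691 ztop 0.1828 ((497.00701904296875, 9.442887306213379), (36.8698844909668, 11.909852027893066), 76.5154800415039) ((496.870849609375, 9.396720886230469), 18.593034744262695)
[260. 260.] 503 ztop 0.1638 ((502.6932678222656, -138.44744873046875), (16.519899368286133, 19.424894332885742), 89.8587875366211) ((502.7626037597656, -138.64210510253906), 9.892501831054688)
```

View pics/w8.png

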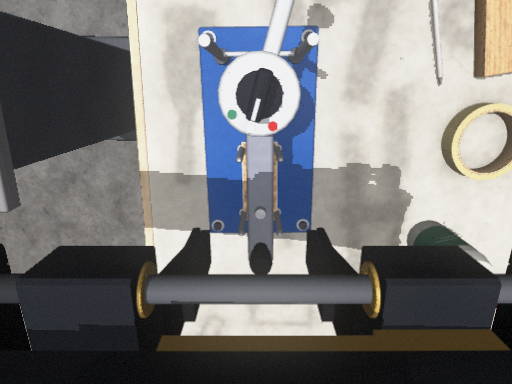

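Selector bar at (497,9.4) mm with yaw -13.5°, in line with the lever, so it is on white. Gripping it and turning clockwise 40°.

```bash
python3 -c "
from h import *
print(move([.497,.0094,.161]))"
python3 -m jog '[[[0.6,0.6,0,0.3,0],[0.6,0.8,-0.03,0.3,0],[0.6,0.56,0,0.3,1],[0.6,0,0,0.3,1],[0.6,0,0,0.2,1],[0.6,0,0,0,0],[0.6,0,0,0,0]]]'
python3 -c "
from h import *
print(tcp().round(3),move([.497,.0094,.161]))"
```

```text
[ 1.97189681e+00 -1.41431428e-03  2.59348725e+00]
time: 34.88
position: [0.4966, 0.0082, 0.2091]
tool_rot: [2.469, 1.943, -0.0]
ft_force: [-0.9, 0.2, 0.0]
grip_width: 0.604
[[ 0.235  0.972 -0.     0.497]
 [ 0.972 -0.235 -0.     0.008]
 [-0.     0.    -1.     0.209]
 [ 0.     0.     0.     1.   ]] [0.03137414 0.00207656 1.20241207]
```

```bash
python3 -m jog '[[[0.6,0.02,0.005,0.5,0],[0.6,0,0,0.4,0],[0.6,0,0,0.3,0],[0.6,0,0,0,0],[0,0,0,0,0],[0,0,0,0,0],[0,0,0,0,0],[0,0,0,0,0],[0,0,0,0,0],[0,0,0,0,0]]]' 25
python3 -m jog '[[[0,0,0,0,0.5],[0,0,0,0,0.8],[0,0,0,0,0.8],[0,0,0,0,0.8],[0,0,0,0,0.8],[0,0,0,0,0.8],[0,0,0,0,0.8],[0,0,0,0,0.8],[0,0,0,0,0.8],[0,0,0,0,0.8]]]'
python3 -m jog '[[[0,0,0,0,0.5],[0,0,0,0,0],[0,0,0,0,0]]]'
python3 -c "
from h import *
print(tcp().round(3),get_state()['torque'])"
```

```text
time: 36.12
position: [0.4976, 0.0098, 0.1611]
tool_rot: [2.468, 1.942, 0.002]
ft_force: [2.1, -0.8, -0.8]
grip_width: 0.135
time: 37.38
position: [0.4975, 0.01, 0.1611]
tool_rot: [2.972, 1.017, 0.002]
ft_force: [2.3, -0.2, -0.2]
grip_width: 0.135
time: 37.75
position: [0.4974, 0.01, 0.1611]
tool_rot: [2.992, 0.956, 0.002]
ft_force: [4.0, 0.1, -0.9]
grip_width: 0.137
[[ 0.815  0.58   0.001  0.497]
 [ 0.58  -0.815  0.     0.01 ]
 [ 0.001  0.001 -1.     0.161]
 [ 0.     0.     0.     1.   ]] [ 0.02025429 -0.61093589 -0.03105442]
```

```bash
python3 -m jog '[[[0.5,0,0,0,0],[0.5,0,0,0,0],[0.5,0,0,0,0],[0.5,0,0,-0.5,0],[0.5,0,0,-0.8,0],[0.5,0,0,-0.8,-1],[0.5,0,0,-0.6,-1],[0.5,0,0,0,-1],[0.5,0,0,0,-1],[0.5,0,0,0,-1]]]'
python3 -m jog '[[[0.6,0,0,0,-1],[0.6,0,0,0,-1],[0.6,0,0,0,-1],[0.6,0.6,0,0,-0.2],[0.6,0.8,0,0,0],[0.6,0.8,0,0,0],[0.6,0.3,0,0,0],[0.6,0,0,0,0],[0.6,0,0,0,0]]]'
python3 - <<'E'
from h import *
v=grab("wrist","w9.png");X=cloud(v);T=tcp();print(T.round(3))
m=(v["im"].max(2)<90)&(X[...,2]>.14)&(X[...,2]<.21)
n,l,s,c=cv2.connectedComponentsWithStats(m.astype(np.uint8))
for k in range(1,n):
    if s[k,4]>40: Q=X[l==k]; q=Q[Q[:,2]>np.percentile(Q[:,2],95)-.006]; print(c[k].round(),s[k,4],"ztop",np.percentile(Q[:,2],95).round(4),cv2.minAreaRect((q[:,:2]*1000).astype(np.float32)),cv2.minEnclosingCircle((q[:,:2]*1000).astype(np.float32)))
E
```

```text
time: 39.0
position: [0.4967, 0.0099, 0.269]
tool_rot: [-2.713, -1.584, 0.0]
ft_force: [0.0, 0.3, 0.1]
grip_width: 0.499
time: 40.12
position: [0.5208, 0.1057, 0.2689]
tool_rot: [2.47, 1.94, -0.001]
ft_force: [-0.5, -0.5, -0.5]
grip_width: 0.597
[[ 0.237  0.971 -0.     0.521]
 [ 0.971 -0.237 -0.001  0.106]
 [-0.001  0.    -1.     0.269]
 [ 0.     0.     0.     1.   ]]
[302. 180.] 758 ztop 0.19 ((557.8975830078125, 106.93514251708984), (18.537342071533203, 18.973339080810547), 39.53486251831055) ((558.1474609375, 106.90904998779297), 9.770707130432129)
[272. 253.] 74 ztop 0.1474 ((517.0562744140625, 32.13861083984375), (6.018167018890381, 37.87617874145508), 48.39129638671875) ((515.05810546875, 29.88869857788086), 18.938190460205078)
[258. 271.] 159 ztop 0.157 ((500.9338073730469, 23.858474731445312), (7.5674357414245605, 28.007678985595703), 74.40677642822266) ((499.94677734375, 20.321605682373047), 14.00438404083252)
[253. 309.] 41 ztop 0.1831 ((490.3927001953125, 3.545736312866211), (18.146244049072266, 3.6762499809265137), 13.0248441696167) ((490.53179931640625, 2.9444665908813477), 9.073328971862793)
```

View pics/w9.png

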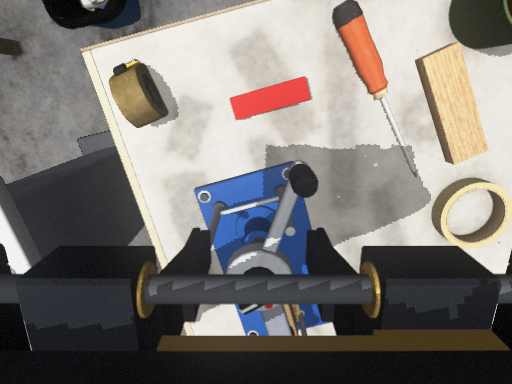

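The lever knob is now at (558,107), about 0.59 rad, so it was dragged while I turned the selector. I need to check the selector itself.

```bash
python3 -m jog '[[[0.6,-0.7,0.05,0,0],[0.6,-0.9,0.1,0,0],[0.6,-0.9,0.1,0,0],[0.6,-0.9,0.05,0,0],[0.6,-0.3,0,0,0],[0.6,0,0,0,0],[0.6,0,0,0,0]]]'
python3 - <<'E'
from h import *
v=grab("wrist");X=cloud(v);T=tcp();print(T.round(3)[:3,3])
m=(v["im"].max(2)<90)&(X[...,2]>.176)&(X[...,2]<.187)
q=X[m];print(cv2.minAreaRect((q[:,:2]*1000).astype(np.float32)),np.median(q[:,2]))
hsv=cv2.cvtColor(v["im"],cv2.COLOR_RGB2HSV)
near=(np.hypot(X[...,0]-.497,X[...,1]-.0094)<.045)&(X[...,2]>.14)
for nm,mm in (("red",(hsv[...,1]>120)&((hsv[...,0]<8)|(hsv[...,0]>172))),("green",(hsv[...,1]>80)&(hsv[...,0]>50)&(hsv[...,0]<95)),("line",(hsv[...,2]>150)&(X[...,2]>.178))):
    Q=X[near&mm]
    if len(Q):
        c=Q.mean(0);d=c[:2]-[.497,.0094];print(nm,len(Q),c.round(4),"angle cw from +y",np.rad2deg(np.arctan2(d[0],d[1])).round(1))
u=project(v,np.array([[.497,.0094,.16]]))[0].astype(int);print(u)
y0=max(0,u[1]-80);cv2.imwrite("pics/w10.png",cv2.resize(v["im"][y0:u[1]+80,u[0]-100:u[0]+100],None,fx=3,fy=3)[:,:,::-1])
E
```

```text
time: 41.05
position: [0.4979, -0.038, 0.269]
tool_rot: [-2.466, -1.945, -0.001]
ft_force: [0.2, 1.0, 0.2]
grip_width: 0.599
[ 0.498 -0.038  0.269]
((497.095703125, 9.262027740478516), (37.17665100097656, 12.049692153930664), 17.99144172668457) 0.18172518176015495
red 54 [ 0.501  -0.0175  0.1519] angle cw from +y 171.6
green 136 [ 0.4751 -0.0046  0.2997] angle cw from +y -122.5
line 396 [ 0.5024 -0.0064  0.3127] angle cw from +y 161.0
[243 134]
```

View pics/w10.png

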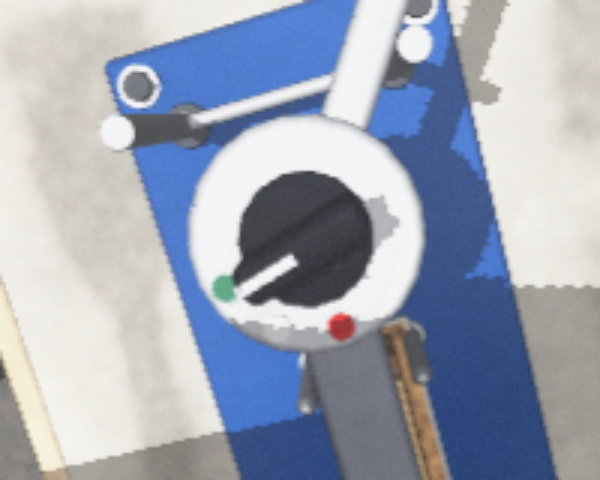

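The pointer is on the green dot: bar 72° against lever 32°, a difference of 0.70 rad. The lever is at its clockwise stop. Going to cage the lever knob.

```bash
python3 -m jog '[[[0.7,0.8,0.15,0,0],[0.7,0.9,0.15,0,0],[0.7,0.9,0.15,0,0],[0.7,0.9,0.15,0,0],[0.7,0.375,0,0,0.68],[0.7,0,0,0,1],[0.7,0,0,0,1],[0.7,0,0,0,1],[0.7,0,0,0,0],[0.7,0,0,0,0]]]'
python3 - <<'E'
from h import *
v=grab("wrist");X=cloud(v);T=tcp();print(T.round(3),move([.5581,.1069,.154]))
m=(v["im"].max(2)<90)&(X[...,2]>.18)&(X[...,2]<.2)
n,l,s,c=cv2.connectedComponentsWithStats(m.astype(np.uint8))
for k in range(1,n):
    if s[k,4]>100: Q=X[l==k]; print(c[k].round(),s[k,4],np.median(Q[:,2]),cv2.minEnclosingCircle((Q[:,:2]*1000).astype(np.float32)))
E
```

```text
time: 42.35
position: [0.5574, 0.1062, 0.2689]
tool_rot: [-2.746, -1.527, 0.0]
ft_force: [-0.3, -0.4, -0.6]
grip_width: 0.695
[[ 0.528  0.849 -0.     0.557]
 [ 0.849 -0.528  0.     0.106]
 [ 0.    -0.    -1.     0.269]
 [ 0.     0.     0.     1.   ]] [0.02956398 0.00361485 2.87166864]
[259. 194.] 530 0.1887221500973036 ((558.9874267578125, 107.40422821044922), 10.404654502868652)
[259. 315.] 307 0.18209460532563088 ((497.3681335449219, 9.4182767868042), 17.93573570251465)
```

```bash
python3 -m jog '[[[0.7,0.04,0.01,0.6,0],[0.7,0,0,0.8,0],[0.7,0,0,0.8,0],[0.7,0,0,0.5,0],[0.7,0,0,0.15,0],[0.33,0,0,0,0],[0.33,0,0,0,0],[0.33,0,0,0,0],[0.33,0,0,0,0]]]' 20
python3 -m jog '[[[0.33,-0.011,-0.251,0,-1],[0.33,-0.011,-0.251,0,-1],[0.33,-0.011,-0.251,0,-1],[0.33,-0.011,-0.251,0,-1],[0.33,-0.011,-0.251,0,-1],[0.33,-0.011,-0.251,0,-1],[0.33,-0.011,-0.251,0,-1]]]'
python3 -m jog '[[[0.33,-0.011,-0.251,0,-1],[0.33,-0.011,-0.251,0,-1],[0.33,-0.011,-0.251,0,-1],[0.33,-0.011,-0.251,0,-1],[0.33,-0.011,-0.251,0,-1],[0.33,-0.011,-0.251,0,-1],[0.33,-0.011,-0.251,0,-1],[0.33,0,0,0,0]]]'
cat > st.py <<'E'
from h import *
T=tcp();b=np.array([.497,.0094]);d=T[:2,3]-b
print("r",np.linalg.norm(d).round(4),"psi",np.rad2deg(np.arctan2(d[0],d[1])).round(1),"toolyaw",np.rad2deg(np.arctan2(T[1,1],T[0,1])).round(1),"z",T[2,3].round(4),get_state()["ft_force"].round(1))
E
python3 st.py
```

```text
time: 43.52
position: [0.559, 0.1066, 0.1556]
tool_rot: [2.747, 1.523, 0.002]
ft_force: [-0.2, 0.3, -0.1]
grip_width: 0.361
time: 44.4
position: [0.492, 0.1239, 0.1554]
tool_rot: [2.158, 2.281, 0.002]
ft_force: [0.9, -0.6, -1.2]
grip_width: 0.33
time: 45.4
position: [0.4269, 0.0997, 0.1555]
tool_rot: [1.378, 2.822, 0.002]
ft_force: [0.5, 0.8, -0.5]
grip_width: 0.328
r 0.1143 psi -37.8 toolyaw 37.9 z 0.1555 [ 0.5  0.8 -0.5]
```

```bash
python3 -m jog '[[[0.33,-0.011,0.251,0.0075,1],[0.33,-0.011,0.251,0.0075,1],[0.33,-0.011,0.251,0.0075,1],[0.33,-0.011,0.251,0.0075,1],[0.33,-0.011,0.251,0.0075,1],[0.33,-0.011,0.251,0.0075,1],[0.33,-0.011,0.251,0.0075,1]]]'
python3 st.py
python3 -m jog '[[[0.33,-0.011,0.251,0.0075,1],[0.33,-0.011,0.251,0.0075,1],[0.33,-0.011,0.251,0.0075,1],[0.33,-0.011,0.251,0.0075,1],[0.33,-0.011,0.251,0.0075,1],[0.33,-0.011,0.251,0.0075,1],[0.33,-0.011,0.251,0.0075,1],[0.33,0,0,0,0]]]'
python3 st.py
python3 - <<'E'
from h import *
v=grab("wrist");X=cloud(v)
a=grab("scene");X=cloud(a);m=(a["im"].max(2)<60)&(X[...,2]>.12)&(X[...,2]<.2)&(abs(X[...,0]-.502)<.03)&(abs(X[...,1]+.14)<.03)
print("armknob top",m.sum(),np.percentile(X[m][:,2],[80,95]))
E
```

```text
time: 46.28
position: [0.4896, 0.1237, 0.1526]
tool_rot: [-2.165, -2.272, 0.008]
ft_force: [-6.2, -0.9, 4.3]
grip_width: 0.333
r 0.1146 psi -3.7 toolyaw 2.7 z 0.1526 [-6.2 -0.9  4.3]
time: 47.28
position: [0.5577, 0.1076, 0.1503]
tool_rot: [-2.746, -1.522, 0.004]
ft_force: [-3.1, 2.1, 0.6]
grip_width: 0.329
r 0.1155 psi 31.7 toolyaw -32.0 z 0.1503 [-3.1  2.1  0.6]
armknob top 53 [0.15920533 0.16106203]
```

Ratcheting works: about 6 N drive force, and the knob is going down. Continuing.

```bash

python3 -m jog '[[[0.33,-0.011,-0.251,0,-1],[0.33,-0.011,-0.251,0,-1],[0.33,-0.011,-0.251,0,-1],[0.33,-0.011,-0.251,0,-1],[0.33,-0.011,-0.251,0,-1],[0.33,-0.011,-0.251,0,-1],[0.33,-0.011,-0.251,0,-1]]]' >/dev/null
python3 -m jog '[[[0.33,-0.011,-0.251,0,-1],[0.33,-0.011,-0.251,0,-1],[0.33,-0.011,-0.251,0,-1],[0.33,-0.011,-0.251,0,-1],[0.33,-0.011,-0.251,0,-1],[0.33,-0.011,-0.251,0,-1],[0.33,-0.011,-0.251,0,-1],[0.33,0,0,0,0]]]' >/dev/null; python3 st.py
python3 -m jog '[[[0.33,-0.011,0.251,0.0075,1],[0.33,-0.011,0.251,0.0075,1],[0.33,-0.011,0.251,0.0075,1],[0.33,-0.011,0.251,0.0075,1],[0.33,-0.011,0.251,0.0075,1],[0.33,-0.011,0.251,0.0075,1],[0.33,-0.011,0.251,0.0075,1]]]' >/dev/null
python3 -m jog '[[[0.33,-0.011,0.251,0.0075,1],[0.33,-0.011,0.251,0.0075,1],[0.33,-0.011,0.251,0.0075,1],[0.33,-0.011,0.251,0.0075,1],[0.33,-0.011,0.251,0.0075,1],[0.33,-0.011,0.251,0.0075,1],[0.33,-0.011,0.251,0.0075,1],[0.33,0,0,0,0]]]' >/dev/null; python3 st.py
python3 -m jog '[[[0.33,-0.011,-0.251,0,-1],[0.33,-0.011,-0.251,0,-1],[0.33,-0.011,-0.251,0,-1],[0.33,-0.011,-0.251,0,-1],[0.33,-0.011,-0.251,0,-1],[0.33,-0.011,-0.251,0,-1],[0.33,-0.011,-0.251,0,-1]]]' >/dev/null
python3 -m jog '[[[0.33,-0.011,-0.251,0,-1],[0.33,-0.011,-0.251,0,-1],[0.33,-0.011,-0.251,0,-1],[0.33,-0.011,-0.251,0,-1],[0.33,-0.011,-0.251,0,-1],[0.33,-0.011,-0.251,0,-1],[0.33,-0.011,-0.251,0,-1],[0.33,0,0,0,0]]]' >/dev/null; python3 st.py
python3 -m jog '[[[0.33,-0.011,0.251,0.0075,1],[0.33,-0.011,0.251,0.0075,1],[0.33,-0.011,0.251,0.0075,1],[0.33,-0.011,0.251,0.0075,1],[0.33,-0.011,0.251,0.0075,1],[0.33,-0.011,0.251,0.0075,1],[0.33,-0.011,0.251,0.0075,1]]]' >/dev/null
python3 -m jog '[[[0.33,-0.011,0.251,0.0075,1],[0.33,-0.011,0.251,0.0075,1],[0.33,-0.011,0.251,0.0075,1],[0.33,-0.011,0.251,0.0075,1],[0.33,-0.011,0.251,0.0075,1],[0.33,-0.011,0.251,0.0075,1],[0.33,-0.011,0.251,0.0075,1],[0.33,0,0,0,0]]]' ; python3 st.py
cat > hz.py <<'E'
from h import *
# arm-knob top height from the scene camera: top pixels of the black knob
a=grab("scene");X=cloud(a);m=(a["im"].max(2)<60)&(X[...,2]>.08)&(X[...,2]<.2)&(abs(X[...,0]-.502)<.03)&(abs(X[...,1]+.14)<.03)
print("scene armknob",m.sum(),np.percentile(X[m][:,2],[80,90,95]).round(4))
b=grab("side");X=cloud(b)
m=(abs(X[...,0]-.502)<.02)&(X[...,1]<-.02)&(X[...,1]>-.12)&(X[...,2]>.08)&(X[...,2]<.15)
print("side armtop",m.sum(),np.percentile(X[m][:,2],[50,80,95]).round(4) if m.any() else None)
E
python3 hz.py
```

```text
r 0.1134 psi -37.8 toolyaw 37.9 z 0.1513 [ 0.6 -0.2 -0.1]
r 0.1153 psi 32.0 toolyaw -32.0 z 0.1462 [-3.8  2.6  0.9]
r 0.1134 psi -37.8 toolyaw 37.9 z 0.147 [ 0.   0.3 -0.2]
time: 54.88
position: [0.5581, 0.1073, 0.1419]
tool_rot: [-2.746, -1.523, 0.003]
ft_force: [-3.4, 2.4, 1.2]
grip_width: 0.336
r 0.1154 psi 32.0 toolyaw -32.0 z 0.1419 [-3.4  2.4  1.2]
scene armknob 53 [0.1543 0.1552 0.156 ]
side armtop 148 [0.1155 0.1169 0.1203]
```

```bash
cat > hz.py <<'E'
from h import *
th=np.deg2rad(2);Rf=np.array([[np.cos(th),np.sin(th)],[-np.sin(th),np.cos(th)]])
for n in ("scene","side"):
    v=grab(n);X=cloud(v);f=(X[...,:2]-[.497,.0094])@Rf.T
    m=(abs(f[...,0])<.009)&(f[...,1]<-.055)&(f[...,1]>-.13)&(X[...,2]>.08)&(X[...,2]<.14)
    z=X[m][:,2]; print(n,"armtop",len(z),np.percentile(z,[10,25,50,75,90]).round(4) if len(z) else "")
E
python3 hz.py
```

```text
scene armtop 92 [0.0953 0.115  0.1164 0.1179 0.1198]
side armtop 95 [0.0966 0.1145 0.1154 0.1166 0.1201]
```

```bash

python3 -m jog '[[[0.33,-0.011,-0.251,0,-1],[0.33,-0.011,-0.251,0,-1],[0.33,-0.011,-0.251,0,-1],[0.33,-0.011,-0.251,0,-1],[0.33,-0.011,-0.251,0,-1],[0.33,-0.011,-0.251,0,-1],[0.33,-0.011,-0.251,0,-1]]]' >/dev/null
python3 -m jog '[[[0.33,-0.011,-0.251,0,-1],[0.33,-0.011,-0.251,0,-1],[0.33,-0.011,-0.251,0,-1],[0.33,-0.011,-0.251,0,-1],[0.33,-0.011,-0.251,0,-1],[0.33,-0.011,-0.251,0,-1],[0.33,-0.011,-0.251,0,-1],[0.33,0,0,0,0]]]' >/dev/null; python3 st.py
python3 -m jog '[[[0.33,-0.011,0.251,0.0075,1],[0.33,-0.011,0.251,0.0075,1],[0.33,-0.011,0.251,0.0075,1],[0.33,-0.011,0.251,0.0075,1],[0.33,-0.011,0.251,0.0075,1],[0.33,-0.011,0.251,0.0075,1],[0.33,-0.011,0.251,0.0075,1]]]' >/dev/null
python3 -m jog '[[[0.33,-0.011,0.251,0.0075,1],[0.33,-0.011,0.251,0.0075,1],[0.33,-0.011,0.251,0.0075,1],[0.33,-0.011,0.251,0.0075,1],[0.33,-0.011,0.251,0.0075,1],[0.33,-0.011,0.251,0.0075,1],[0.33,-0.011,0.251,0.0075,1],[0.33,-0.004,0.1,0,0.4],[0.33,0,0,0,0]]]' >/dev/null; python3 st.py; python3 hz.py
python3 -m jog '[[[0.33,-0.004,-0.1,0,-0.4],[0.33,-0.011,-0.251,0,-1],[0.33,-0.011,-0.251,0,-1],[0.33,-0.011,-0.251,0,-1],[0.33,-0.011,-0.251,0,-1],[0.33,-0.011,-0.251,0,-1],[0.33,-0.011,-0.251,0,-1],[0.33,-0.011,-0.251,0,-1]]]' >/dev/null
python3 -m jog '[[[0.33,-0.011,-0.251,0,-1],[0.33,-0.011,-0.251,0,-1],[0.33,-0.011,-0.251,0,-1],[0.33,-0.011,-0.251,0,-1],[0.33,-0.011,-0.251,0,-1],[0.33,-0.011,-0.251,0,-1],[0.33,-0.011,-0.251,0,-1],[0.33,0,0,0,0]]]' >/dev/null; python3 st.py
python3 -m jog '[[[0.33,-0.011,0.251,0.0075,1],[0.33,-0.011,0.251,0.0075,1],[0.33,-0.011,0.251,0.0075,1],[0.33,-0.011,0.251,0.0075,1],[0.33,-0.011,0.251,0.0075,1],[0.33,-0.011,0.251,0.0075,1],[0.33,-0.011,0.251,0.0075,1]]]' >/dev/null
python3 -m jog '[[[0.33,-0.011,0.251,0.0075,1],[0.33,-0.011,0.251,0.0075,1],[0.33,-0.011,0.251,0.0075,1],[0.33,-0.011,0.251,0.0075,1],[0.33,-0.011,0.251,0.0075,1],[0.33,-0.011,0.251,0.0075,1],[0.33,-0.011,0.251,0.0075,1],[0.33,-0.004,0.1,0,0.4],[0.33,0,0,0,0]]]' ; python3 st.py
python3 hz.py
```

```text
r 0.1129 psi -37.8 toolyaw 37.9 z 0.1429 [1.1 1.2 0. ]
r 0.1152 psi 33.7 toolyaw -34.1 z 0.1377 [-4.4  2.   0.5]
scene armtop 101 [0.0929 0.1127 0.1137 0.1152 0.117 ]
side armtop 90 [0.108  0.1117 0.1127 0.1135 0.1163]
r 0.1129 psi -37.9 toolyaw 37.9 z 0.1388 [0.8 0.7 0. ]
time: 63.05
position: [0.5606, 0.1049, 0.1333]
tool_rot: [-2.773, -1.473, 0.005]
ft_force: [-4.2, 2.4, 0.7]
grip_width: 0.332
r 0.1148 psi 33.7 toolyaw -34.1 z 0.1333 [-4.2  2.4  0.7]
scene armtop 101 [0.0894 0.1077 0.109  0.1108 0.1128]
side armtop 99 [0.0866 0.1073 0.1086 0.1099 0.1113]
```

```bash

python3 -m jog '[[[0.33,-0.004,-0.1,0,-0.4],[0.33,-0.011,-0.251,0,-1],[0.33,-0.011,-0.251,0,-1],[0.33,-0.011,-0.251,0,-1],[0.33,-0.011,-0.251,0,-1],[0.33,-0.011,-0.251,0,-1],[0.33,-0.011,-0.251,0,-1],[0.33,-0.011,-0.251,0,-1]]]' >/dev/null
python3 -m jog '[[[0.33,-0.011,-0.251,0,-1],[0.33,-0.011,-0.251,0,-1],[0.33,-0.011,-0.251,0,-1],[0.33,-0.011,-0.251,0,-1],[0.33,-0.011,-0.251,0,-1],[0.33,-0.011,-0.251,0,-1],[0.33,-0.011,-0.251,0,-1],[0.33,0,0,0,0]]]' >/dev/null; python3 st.py
python3 -m jog '[[[0.33,-0.011,0.251,0.006,1],[0.33,-0.011,0.251,0.006,1],[0.33,-0.011,0.251,0.006,1],[0.33,-0.011,0.251,0.006,1],[0.33,-0.011,0.251,0.006,1],[0.33,-0.011,0.251,0.006,1],[0.33,-0.011,0.251,0.006,1]]]' >/dev/null
python3 -m jog '[[[0.33,-0.011,0.251,0.006,1],[0.33,-0.011,0.251,0.006,1],[0.33,-0.011,0.251,0.006,1],[0.33,-0.011,0.251,0.006,1],[0.33,-0.011,0.251,0.006,1],[0.33,-0.011,0.251,0.006,1],[0.33,-0.011,0.251,0.006,1],[0.33,-0.004,0.1,0,0.4],[0.33,0,0,0,0]]]' >/dev/null; python3 st.py; python3 hz.py
python3 -m jog '[[[0.33,-0.004,-0.1,0,-0.4],[0.33,-0.011,-0.251,0,-1],[0.33,-0.011,-0.251,0,-1],[0.33,-0.011,-0.251,0,-1],[0.33,-0.011,-0.251,0,-1],[0.33,-0.011,-0.251,0,-1],[0.33,-0.011,-0.251,0,-1],[0.33,-0.011,-0.251,0,-1]]]' >/dev/null
python3 -m jog '[[[0.33,-0.011,-0.251,0,-1],[0.33,-0.011,-0.251,0,-1],[0.33,-0.011,-0.251,0,-1],[0.33,-0.011,-0.251,0,-1],[0.33,-0.011,-0.251,0,-1],[0.33,-0.011,-0.251,0,-1],[0.33,-0.011,-0.251,0,-1],[0.33,0,0,0,0]]]' >/dev/null; python3 st.py
python3 -m jog '[[[0.33,-0.011,0.251,0.006,1],[0.33,-0.011,0.251,0.006,1],[0.33,-0.011,0.251,0.006,1],[0.33,-0.011,0.251,0.006,1],[0.33,-0.011,0.251,0.006,1],[0.33,-0.011,0.251,0.006,1],[0.33,-0.011,0.251,0.006,1]]]' >/dev/null
python3 -m jog '[[[0.33,-0.011,0.251,0.006,1],[0.33,-0.011,0.251,0.006,1],[0.33,-0.011,0.251,0.006,1],[0.33,-0.011,0.251,0.006,1],[0.33,-0.011,0.251,0.006,1],[0.33,-0.011,0.251,0.006,1],[0.33,-0.011,0.251,0.006,1],[0.33,-0.004,0.1,0,0.4],[0.33,0,0,0,0]]]' ; python3 st.py
python3 hz.py
```

```text
r 0.1128 psi -37.9 toolyaw 37.9 z 0.1346 [ 0.6  0.5 -0.3]
r 0.1143 psi 33.6 toolyaw -34.1 z 0.1295 [-3.3  2.3 -2.2]
scene armtop 103 [0.0909 0.1037 0.1057 0.1069 0.1083]
side armtop 90 [0.1027 0.1032 0.1046 0.1055 0.1081]
r 0.1127 psi -37.9 toolyaw 37.9 z 0.1316 [ 1.8  0.3 -0. ]
time: 71.25
position: [0.5602, 0.1044, 0.1263]
tool_rot: [-2.773, -1.473, 0.006]
ft_force: [-3.7, 2.0, -0.8]
grip_width: 0.326
r 0.1141 psi 33.6 toolyaw -34.1 z 0.1263 [-3.7  2.  -0.8]
scene armtop 90 [0.0991 0.1001 0.1016 0.1026 0.1044]
side armtop 85 [0.0985 0.0993 0.1001 0.1012 0.1041]
```

```bash

python3 -m jog '[[[0.33,-0.004,-0.1,0,-0.4],[0.33,-0.011,-0.251,0,-1],[0.33,-0.011,-0.251,0,-1],[0.33,-0.011,-0.251,0,-1],[0.33,-0.011,-0.251,0,-1],[0.33,-0.011,-0.251,0,-1],[0.33,-0.011,-0.251,0,-1],[0.33,-0.011,-0.251,0,-1]]]' >/dev/null
python3 -m jog '[[[0.33,-0.011,-0.251,0,-1],[0.33,-0.011,-0.251,0,-1],[0.33,-0.011,-0.251,0,-1],[0.33,-0.011,-0.251,0,-1],[0.33,-0.011,-0.251,0,-1],[0.33,-0.011,-0.251,0,-1],[0.33,-0.011,-0.251,0,-1],[0.33,0,0,0,0]]]' >/dev/null; python3 st.py
python3 -m jog '[[[0.33,-0.011,0.251,0.006,1],[0.33,-0.011,0.251,0.006,1],[0.33,-0.011,0.251,0.006,1],[0.33,-0.011,0.251,0.006,1],[0.33,-0.011,0.251,0.006,1],[0.33,-0.011,0.251,0.006,1],[0.33,-0.011,0.251,0.006,1]]]' >/dev/null; python3 st.py
python3 -m jog '[[[0.33,-0.011,0.251,0.006,1],[0.33,-0.011,0.251,0.006,1],[0.33,-0.011,0.251,0.006,1],[0.33,-0.011,0.251,0.006,1],[0.33,-0.011,0.251,0.006,1],[0.33,-0.011,0.251,0.006,1],[0.33,-0.011,0.251,0.006,1],[0.33,-0.004,0.1,0,0.4],[0.33,0,0,0,0]]]' ; python3 st.py
python3 hz.py; python3 - <<'E'
from h import *
v=load("side");x=project(v,np.array([[.5,-.1,.08]]))[0].astype(int);print(x)
cv2.imwrite("pics/s2.png",cv2.resize(v["im"][max(0,x[1]-70):x[1]+60,x[0]-80:x[0]+80],None,fx=4.5,fy=4.5,interpolation=cv2.INTER_CUBIC)[:,:,::-1])
E
```

```text
r 0.1126 psi -37.9 toolyaw 37.9 z 0.1283 [0.7 1.4 0.1]
r 0.1131 psi -3.8 toolyaw 2.7 z 0.1253 [-6.5 -0.1  4.6]
time: 75.35
position: [0.5599, 0.1045, 0.1229]
tool_rot: [-2.772, -1.473, 0.006]
ft_force: [-4.3, 3.2, -1.5]
grip_width: 0.33
r 0.114 psi 33.5 toolyaw -34.0 z 0.1229 [-4.3  3.2 -1.5]
scene armtop 92 [0.0948 0.0961 0.0975 0.099  0.1029]
side armtop 82 [0.0948 0.0955 0.0963 0.0971 0.1013]
[275 220]
```

View pics/s2.png

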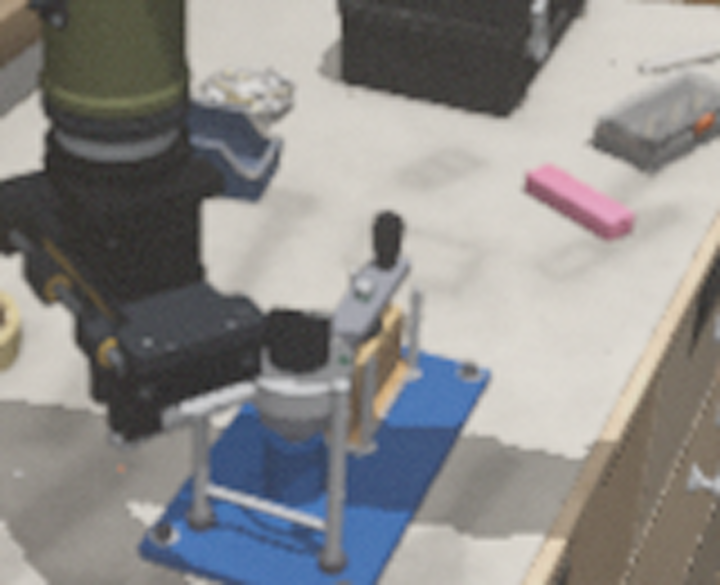

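By tooth count the foot is pressed in about 3.4 mm. I'll lift off and measure with the wrist camera before a final partial stroke.

```bash

python3 -m jog '[[[0.33,0,-0.08,0,0],[0.6,0,0,0,0],[0.6,0,0,0,0],[0.6,0,0,-0.6,0],[0.6,0,0,-0.9,0],[0.6,0,0,-0.9,0],[0.6,0,0,-0.9,0],[0.6,-0.8,0.2,-0.3,0],[0.6,-0.9,0.2,0,0],[0.6,-0.9,0.24,0,0]]]'
python3 -m jog '[[[0.6,-0.9,0.2,0,0],[0.6,-0.7,0.2,0,-1],[0.6,0,0,0,-1],[0.6,0,0,0,-1],[0.6,0,0,0,-1],[0.6,0,0,0,-1],[0.6,0,0,0,-1],[0.6,0,0,0,-1],[0.6,0,0,0,0]]]'
cat > wz.py <<'E'
from h import *
import sys
th=np.deg2rad(2);Rf=np.array([[np.cos(th),np.sin(th)],[-np.sin(th),np.cos(th)]])
v=grab("wrist",sys.argv[1]);X=cloud(v);print(tcp().round(3)[:3,3]);f=(X[...,:2]-[.497,.0094])@Rf.T
def rep(n,m):
    z=X[m][:,2]; print(n,len(z),np.percentile(z,[10,50,90]).round(4))
rep("arm",(abs(f[...,0])<.009)&(f[...,1]<-.055)&(f[...,1]>-.1)&(X[...,2]>.085)&(X[...,2]<.14))
rep("armknobtop",(np.hypot(f[...,0],f[...,1]+.15)<.009)&(X[...,2]>.12))
rep("caul",(abs(abs(f[...,0])-.0135)<.001)&(abs(f[...,1]+.11)<.03)&(abs(X[...,2]-.07)<.004))
rep("selbar",(np.hypot(f[...,0],f[...,1])<.006)&(X[...,2]>.12))
rep("plate",(abs(f[...,0]-.06)<.008)&(abs(f[...,1]+.1)<.06)&(X[...,2]<.03))
m=(v["im"].max(2)<90)&(np.hypot(f[...,0],f[...,1])<.022)&(X[...,2]>.145)
q=f[m];print("bar",cv2.minAreaRect((q*1000).astype(np.float32)))
E
python3 wz.py w11.png
```

```text
time: 76.7
position: [0.5229, 0.0025, 0.2693]
tool_rot: [2.772, 1.472, 0.005]
ft_force: [0.0, -0.4, 0.3]
grip_width: 0.604
time: 77.82
position: [0.5003, -0.0584, 0.2688]
tool_rot: [2.203, 2.236, 0.002]
ft_force: [0.5, 0.1, 0.4]
grip_width: 0.597
[ 0.5   -0.058  0.269]
arm 705 [0.0958 0.0967 0.0977]
armknobtop 234 [0.1332 0.1343 0.1354]
caul 3 [0.0672 0.0674 0.0686]
selbar 173 [0.1522 0.1535 0.1544]
plate 1055 [0.0103 0.0113 0.0123]
bar ((0.29117870330810547, -0.1482105255126953), (36.505638122558594, 12.09708023071289), 22.075824737548828)
```

View pics/w11.png

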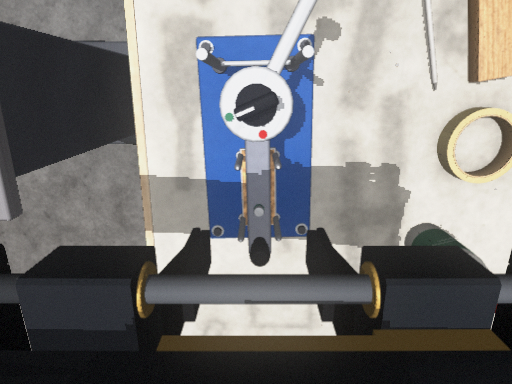

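Wrist view: pointer at (230,117) on the green dot and the arm straight over the stack. The measured drop is about 28.5 mm, so compression is about 2.5 mm; the tooth count says 3.4. One more tooth (1.4 mm) should put it near 4 mm.

```bash

python3 -m jog '[[[0.7,0.7,0.25,0,0],[0.7,0.9,0.35,0,0],[0.7,0.9,0.35,0,0],[0.7,0.9,0.3,0,0],[0.7,0.6,0.25,0,1],[0.7,0.11,0,0,1],[0.7,0,0,0,1],[0.7,0,0,0,1],[0.7,0,0,0,1],[0.7,0,0,0,1]]]'
python3 -m jog '[[[0.7,0,0,0,0.58],[0.7,0,0,0.6,0],[0.7,0,0,0,0],[0.7,0,0,0,0]]]'
python3 - <<'E'
from h import *
v=grab("wrist");X=cloud(v);T=tcp();print(T.round(3)[:3,3],move([.558,.1069,.1235]))
m=(v["im"].max(2)<90)&(X[...,2]>.148)&(X[...,2]<.172)&(np.hypot(X[...,0]-.497,X[...,1]-.0094)>.09)
n,l,s,c=cv2.connectedComponentsWithStats(m.astype(np.uint8))
for k in range(1,n):
    if s[k,4]>100: Q=X[l==k]; k2=np.array(cv2.minEnclosingCircle((Q[:,:2]*1000).astype(np.float32))[0]);print(c[k].round(),s[k,4],np.median(Q[:,2]),k2,move([*(k2/1000),.1235]),np.rad2deg(np.arctan2(k2[0]-497,k2[1]-9.4)))
E
```

```text
time: 79.12
position: [0.5576, 0.1076, 0.2682]
tool_rot: [2.71, 1.587, 0.002]
ft_force: [-0.0, 0.3, -0.2]
grip_width: 0.701
time: 79.62
position: [0.5574, 0.1078, 0.2447]
tool_rot: [2.747, 1.524, 0.001]
ft_force: [0.7, -0.7, 0.5]
grip_width: 0.701
[0.558 0.108 0.245] [-0.02082065  0.01882454  3.03571222]
[245. 195.] 538 0.15997908866823962 [547.91009521 112.63694   ] [-0.03251815 -0.27111022  3.03530467] 26.24967431154855
```

```bash

python3 -m jog '[[[0.7,-0.03,-0.27,0,-0.6],[0.7,0,0,0.6,-0.6],[0.7,0,0,0.8,0],[0.7,0,0,0.8,0],[0.7,0,0,0.6,0],[0.7,0,0,0.23,0],[0.33,0,0,0,0],[0.33,0,0,0,0],[0.33,0,0,0,0],[0.33,0,0,0,0]]]' 20
python3 st.py
python3 -m jog '[[[0.33,-0.011,-0.251,0,-1],[0.33,-0.011,-0.251,0,-1],[0.33,-0.011,-0.251,0,-1],[0.33,-0.011,-0.251,0,-1],[0.33,-0.009,-0.2,0,-0.8],[0.33,0,0,0,0]]]' >/dev/null; python3 st.py
python3 -m jog '[[[0.33,-0.011,0.251,0.006,1],[0.33,-0.011,0.251,0.006,1],[0.33,-0.011,0.251,0.006,1],[0.33,-0.011,0.251,0.006,1],[0.33,-0.011,0.251,0.006,1],[0.33,-0.011,0.251,0.006,1],[0.33,-0.003,0.07,0,0.3],[0.33,0,0,0,0]]]'; python3 st.py; python3 hz.py
```

```text
time: 80.92
position: [0.5476, 0.1127, 0.1233]
tool_rot: [2.662, 1.667, 0.002]
ft_force: [-0.7, -0.4, -0.0]
grip_width: 0.368
r 0.115 psi 26.1 toolyaw -25.9 z 0.1233 [-0.7 -0.4 -0. ]
r 0.1148 psi 1.8 toolyaw -1.9 z 0.1231 [0.5 0.3 0.4]
time: 82.68
position: [0.5584, 0.1071, 0.1209]
tool_rot: [-2.763, -1.487, 0.004]
ft_force: [-5.6, 2.6, 2.6]
grip_width: 0.328
r 0.1154 psi 32.1 toolyaw -33.4 z 0.1209 [-5.6  2.6  2.6]
scene armtop 93 [0.0937 0.0947 0.0958 0.0974 0.1022]
side armtop 86 [0.0928 0.0936 0.0947 0.0959 0.1002]
```

```bash

python3 -m jog '[[[0.33,0,-0.08,0,0],[0.6,0,0,0,0],[0.6,0,0,0,0],[0.6,0,0,-0.6,0],[0.6,0,0,-0.9,0],[0.6,0,0,-0.9,0],[0.6,0,0,-0.9,0],[0.6,-0.8,0.2,-0.3,0],[0.6,-0.9,0.2,0,0],[0.6,-0.9,0.24,0,0]]]' >/dev/null
python3 -m jog '[[[0.6,-0.9,0.2,0,0],[0.6,-0.7,0.2,0,-1],[0.6,0,0,0,-1],[0.6,0,0,0,-1],[0.6,0,0,0,-1],[0.6,0,0,0,-1],[0.6,0,0,0,-1],[0.6,0,0,0,-0.7],[0.6,0,0,0,0]]]'
python3 wz.py w12.png
python3 - <<'E'
from h import *
v=grab("scene");u=project(v,np.array([[.5,-.07,.06]]))[0].astype(int)
cv2.imwrite("pics/f.png",np.vstack([np.hstack([cv2.resize(v["im"][u[1]-60:u[1]+60,u[0]-80:u[0]+80],(400,300),interpolation=cv2.INTER_CUBIC),cv2.resize(load("wrist")["im"][40:270,170:350],(400,300))])])[:,:,::-1])
E
```

```text
time: 85.15
position: [0.5001, -0.0573, 0.2656]
tool_rot: [2.221, 2.22, 0.0]
ft_force: [0.6, 0.3, 0.7]
grip_width: 0.595
[ 0.5   -0.057  0.265]
arm 716 [0.0945 0.0954 0.0963]
armknobtop 238 [0.1319 0.1331 0.1341]
caul 3 [0.0687 0.0706 0.0725]
selbar 178 [0.1508 0.1521 0.153 ]
plate 1053 [0.0103 0.0113 0.0123]
bar ((0.1715383529663086, -0.32139110565185547), (36.9428596496582, 11.899415969848633), 23.88486099243164)
```

View pics/f.png

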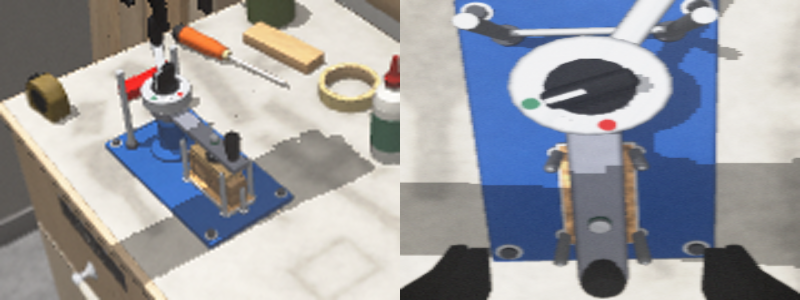

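Total drop is about 29.8 mm, so the foot is in by about 3.8 mm. The selector is on green and the arm is in line over the square stack. Handing in.

```bash
python3 -c "
from bench import job,get_state
print(get_state()['time'],job.close_job())"
```

```text
the job is handed in; nothing more can be done
85.25 None
```

The job is done and handed in at 85 s. Both blanks are stacked on the pad with the caul on top, and the clamp arm is against its stop. The selector is on green and the sprung foot is pressed in by about 3.8 mm. Only two blanks were present in this run. The pink and red look-alikes, the glue bottle and the blue bin were not touched.

**Last checks**
- **Caul:** before the arm went over, it was within about 1 mm of the pad's centre at yaw 1.6°, against about 2° for the fixture. In the final pictures the stack still looked square between the pins.
- **Arm:** it met its stop, with about 16 N building up and no further movement, and in the last picture it lies straight over the stack.
- **Selector:** the pointer is on the green dot.

**What disagreed or went differently**
- **Foot travel:** the wrist camera gives a bolt drop of about 29.8 mm, so roughly 3.8 mm at the foot. The tooth count suggested up to 4.8 mm.
- **Lever:** it ended up at its clockwise stop after I turned the selector, which I had not intended. The selector stayed on green, and I started ratcheting from there.
- **First blank:** it slipped about 8 mm in the jaws during lifting. I corrected for this when placing it.

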